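Set out the salt on a drop-front cupboard

TASK

The small drop-front cupboard on the range is to serve as a salt station. Pull both slide-out supports fully out, then gently lower the front flap, without letting it fall, until it lies level on them, and stand the salt shaker upright in the smaller of the two rings drawn on the flap. Leave the pepper mill, the honey jar and the tumbler where they are.

Things in the scene. Friction and masses are not known exactly. Their poses are not given: they have to be found in the camera images.
- support_left (a joint): Travel of the left (+y) slide-out support, a wooden bar in the plinth below the flap, sliding straight out along the cupboard's -x; m, 0 = in (its grip tongue still sticks out 87 mm from the plinth's front), 0.100 = fully out at its stop. Light friction (2.5 N), stays where it is left.
- support_right (a joint): The same for the right (-y) support.
- flap (a joint): Angle of the wooden flap, rad: 0 = shut (upright), 1.57 = level on the drawn-out supports; without them it sinks past level to a stop at 2.0. Hinged at its lower edge, its top swings toward the robot. The hinge's friction holds it up to about 0.3 rad; beyond that it falls by its own weight (0.35 kg, up to 1.5 N at the handle) unless held.
- support_left_grip (a point): Grip point on the left support's tongue: a level wooden tongue 14 mm wide (along y), 24 mm high (this point is at its mid-height, z = 62 mm), ending 37 mm further out in a round 24 mm end. The point is 50 mm in front of the plinth's and shut flap's front face when in; moves with the support. Axes as the cupboard.
- support_right_grip (a point): The same for the right support, 200 mm from the left one along the cupboard's y.
- flap_handle (a point): Middle of the flap's handle, a straight steel bar 12 mm in diameter, 120 mm long, parallel to the hinge, 38 mm beyond the flap's free edge in the plane of the flap (on a stem at each end), 198 mm from the hinge; z = 293 mm when shut. Moves with the flap; its z axis points from hinge to handle, y along the bar, x is the inner-face normal.
- flap_hinge (a point): Middle of the hinge line on the fixed cupboard, 95 mm above the range top, axes as the cupboard. The handle's centre is at x = -6, z = +198 mm from here when the flap is shut, and at x = -198, z = -6 mm when level. Lowered, the flap's inner face is its top, at z = 95 mm.
- small_ring (a point): Centre of the smaller of two dark rings drawn on the flap's inner face, line radius 30 mm, line 2.6 mm wide (the larger has radius 44 mm); 90 mm from the hinge line, 65 mm to the left of the flap's middle. Lowered: faces up, z = 95 mm. Moves with the flap, same axes as flap_handle.
- salt_shaker_center (a point): Centre of the salt shaker, half-way up: glass body with white dome cap, 44 mm in diameter, 90 mm tall, about 0.1 kg, standing on the range top beside the cupboard; its z axis points up through the cap. The straight body reaches to 66 mm above its foot.
- pepper_mill: Bystander: dark wooden pepper mill, 58 mm diameter, 150 mm tall; origin at the centre of its foot.
- honey_jar: Bystander: glass jar with grey lid, 63 mm diameter, 95 mm tall; origin at the centre of its foot.
- tumbler: Bystander: clear glass, 80 mm diameter, 91 mm tall; origin at the centre of its foot.
- cupboard: Fixed wooden cupboard, 280 mm wide, 170 mm deep behind the hinge line, 255 mm high. Origin on the range top straight below the hinge's middle; x to its back, y to its left, z up. Flap 266 mm wide, 160 mm long, 12 mm thick. The flap's inner face lies in the hinge line's upright plane when shut; its outer face and the plinth's front are 12 mm in front.
There are look-alikes about, which are no part of the job. Leave any orange or turquoise look-alike of the part that bears salt_shaker_center alone.

How it is judged:
By the outcome, as a careful person would: the job done as asked, in the order asked, and still so for the second after the job is handed in, with the robot touching nothing.
It also fails if it takes over 72 s, if anything falls off the work surface, if the arm or the gripper's body presses on something with over 40 N, if the wrist force passes 120 N, or if a joint passes its speed limit or range.

ROBOT

A 6-joint arm with a two-finger parallel gripper is mounted at the origin on a cart in front of the work surface, level with it; the furniture and walls round the work are solid. World frame = base frame: x ahead of the robot, y to its left, z up, the work surface at z = 0. Lengths are in m, angles in rad, forces in N, time in s.
With the tool pointing down it reaches from about 0.3 to 0.775 m from the base axis. Payload 14.6 kg.
Tool frame: the origin (TCP) lies between the finger pads; the fingertips stand 8 mm ahead of it and the grasp point (between the pads) lies 11 mm behind it (ctrl.tip_reach is the distance from the TCP to the fingertips, in m); y points along the fingers, z is the direction in which the jaws open and shut, and the axes are right-handed (so a half turn about y gives the same grasp; the last joint's range is limited). The gripper opens to 94 mm and grips with 3 to 60 N. Pads are 16 mm wide; open, the fingers measure 119 mm over their backs; the gripper's body (75 mm by 177 mm) begins 78 mm behind the grasp point.
Start: joints at [-1.357, 0.3, 1.521, -0, 1.321, -0.067], TCP at [0.152, -0.528, 0.184] pointing down, gripper open.
Joint ranges: [-3.03, 3.03], [-0.79, 2.21], [0.23, 2.52], [-1.04, 4.18], [0, 3.07], [-2.55, 2.55]. Speed limits (rad/s): [2.22, 2.22, 2.57, 3.14, 3.14, 3.14].

INTERFACE

Orientations are given as [roll, pitch, yaw] about the fixed x, y, z axes, in that order (R = Rz(yaw) Ry(pitch) Rx(roll)).
In Python, from station import ctrl gives the robot as it stands.
- The arm moves only by the tool play_rows, never from a script. Its arguments are lists of equal length, an entry for each row: "twist": the turn, a rotation vector about the world's x, y, z as a fraction of full scale, a list of three; "travel": the shift along the world's x, y, z as a fraction of full scale, a list of three; "grip": the gripper's target within -1 to 1 (shut at 1, half-way at 0, fully open at -1). A call has 1 to 12 rows; each row shifts and turns the commanded pose from where the row before left it; what a row does not reach is not made up. Full scale, the value 1, is 5 cm for a shift and 90 degrees for a turn. A row lasts 1/10 s, in which the tool goes at most 50 mm and 8.59 degrees, less where a joint would pass 70% of its speed; a pose out of reach is approached as far as the arm can. A call with a number of a shift or a turn outside -1 to 1 is refused whole. A call with a gripper value outside its range is refused whole. The fingers move at their own pace and stop on an object; "force" is the grip in N (left out, the last holds). Time passes only in rows, so rows that do not move let the fingers close. It gives the time, the measured TCP pose, the force and the opening at its end, in the units of the state.
- ctrl.get_obs(): the state, without advancing time (a new reading comes with each control period).
- ctrl.camera(name): name is "scene" or "side" or "wrist"; returns a dict with "img" (400x640x3 uint8, red, green, blue), "vfov" (degrees; the focal length in pixels is half the picture's height over the tangent of half this angle, whatever the lens; pixels are square), "cx", "cy" (the principal point, pixels), "k1" (the pictures are not rectified: a ray, as slopes to the right and down, at radius r is drawn at 1 + k1 r^2 times it, then the intrinsics apply), "rvec" (rotation vector, rad) and "tvec" (3), from world to camera coordinates, as OpenCV has them. Camera axes: x right, y down, z forward; pixel columns grow to the right and rows downward; lengths in m; the calibration is good to about 2 mm. A picture is of the moment at which its call begins. There is no depth.
- ctrl.hand_in(): hands the job in, once; it reports no verdict.
Trained networks look in a picture, given as the dict that the camera call returned (one of the last four; its "shot" number tells which), for a name from the list of things; names that differ only in an ending like _2 or _b are one class to them, and where a whole thing is asked for, a point or a joint stands for the part that bears it (a point fixed in the world has none). Each returns a list of dicts, best first, with "confidence" (0 to 1); they miss things now and then, are a little off and sometimes report something else, mostly with a low value. They report only what shows in the picture. A call takes as long as a camera call. They do not tell look-alikes from the thing itself.
- ctrl.boxes_of(name, picture): "point" ([column, row] in pixels, amid what is visible of it).
- ctrl.trace(name, picture): "pixels" (400x640 bool, what is visible of it) and "point" ([column, row] in pixels, amid what is visible of it).
The state is a dict: "time_s": time; "qpos": joint angles; "joint_vel": joint speeds; "tau": joint torques, N m; "ee_pos": TCP position; "eef_rot": TCP orientation; "force": force on the tool from outside, world axes, zero at the start; "moment": the same for the moment, N m; "grip_width": finger opening in m.
Only numpy, scipy, OpenCV 4.12 (cv2) and the standard library are available. Lean on these libraries where they do the work, as an engineer would, in place of code of your own. Each camera call takes 0.05 s, during which the arm holds its last target.

## Working session

There is one attempt and no reset: what is moved stays moved. The work goes in short steps, Python scripts to look and compute and a tool call to move; the robot and the scene stay as the last step left them, time stands still between calls to the robot, and variables do not carry over. Pictures are saved under pics/ and viewed, and the job is handed in when it is done.

Besides the shell and the picture viewer there is one more tool, called after "Emit:" in YAML: its name, and indented under it one key for each argument. play_rows: Moves the arm, as the interface text tells. Its arguments: {"type":"object","properties":{"twist":{"type":"array"},"travel":{"type":"array"},"grip":{"type":"array"},"force":{"type":"number"}},"required":["twist","travel","grip"]}

```bash
ls; mkdir -p pics; cat > h.py <<'E'
import numpy as np, cv2, pickle
from station import ctrl
def K(c):
    f=c['img'].shape[0]/2/np.tan(np.radians(c['vfov'])/2); return f
def ray(c,px):
    f=K(c); d=np.array([(px[0]-c['cx'])/f,(px[1]-c['cy'])/f]); u=d.copy()
    for _ in range(30): u=d/(1+c['k1']*(u@u))
    R=cv2.Rodrigues(np.array(c['rvec'],float))[0]; t=np.array(c['tvec'],float).ravel()
    v=R.T@np.array([u[0],u[1],1]); return -R.T@t, v/np.linalg.norm(v)
def onplane(c,px,z):
    o,v=ray(c,px); return o+v*(z-o[2])/v[2]
def proj(c,P):
    R=cv2.Rodrigues(np.array(c['rvec'],float))[0]; q=R@np.asarray(P,float)+np.array(c['tvec'],float).ravel()
    u=q[:2]/q[2]; u=u*(1+c['k1']*(u@u)); return u*K(c)+[c['cx'],c['cy']]
def tri(obs):
    A=np.zeros((3,3));b=np.zeros(3)
    for c,px in obs:
        o,v=ray(c,px);M=np.eye(3)-np.outer(v,v);A+=M;b+=M@o
    p=np.linalg.solve(A,b); return p,[np.round(proj(c,p)-px,1) for c,px in obs]
def save(c,name): cv2.imwrite('pics/'+name+'.png',c['img'][:,:,::-1])
E
python3 - <<'E'
from h import *
for n in ['scene','side','wrist']:
    c=ctrl.camera(n); save(c,n+'0'); print(n,c['vfov'],c['k1'],ray(c,[320,200]))
    pickle.dump(c,open(n+'0.pkl','wb'))
    for nm in ['support_left_grip','support_right_grip','flap_handle','flap_hinge','small_ring','salt_shaker_center','pepper_mill','honey_jar','tumbler','cupboard']:
        try: print(nm,[(np.round(d['point']).tolist(),round(d['confidence'],2)) for d in ctrl.boxes_of(nm,c)])
        except Exception as e: print(nm,e)
o=ctrl.get_obs(); print(o)
E
```

```text
pics
scene 47.226398239949404 -0.08866208529817789 (array([0.15119577, 0.77186051, 1.1614114 ]), array([ 0.3408841 , -0.57870164, -0.74087951]))
support_left_grip []
support_right_grip [([339.0, 204.0], 0.62)]
flap_handle [([302.0, 190.0], 0.66), ([294.0, 317.0], 0.61)]
flap_hinge [([281.0, 188.0], 0.65)]
small_ring [([299.0, 188.0], 0.85)]
salt_shaker_center [([212.0, 277.0], 0.84), ([245.0, 261.0], 0.69), ([295.0, 317.0], 0.65), ([301.0, 191.0], 0.56), ([312.0, 288.0], 0.53), ([334.0, 206.0], 0.25)]
pepper_mill [([398.0, 183.0], 0.59)]
honey_jar [([264.0, 288.0], 0.81), ([293.0, 316.0], 0.23)]
tumbler [([362.0, 168.0], 0.78), ([282.0, 192.0], 0.66)]
cupboard [([279.0, 191.0], 0.73)]
side 57.18224473986348 -0.005367111491125484 (array([0.20059847, 0.62690161, 0.69418218]), array([ 0.44580184, -0.70235363, -0.55494153]))
support_left_grip [([296.0, 263.0], 0.88)]
support_right_grip [([335.0, 225.0], 0.79), ([292.0, 264.0], 0.17)]
flap_handle [([292.0, 200.0], 0.65)]
flap_hinge [([270.0, 204.0], 0.89), ([292.0, 198.0], 0.71)]
small_ring [([292.0, 196.0], 0.89)]
salt_shaker_center [([1
[... 579 characters left out ...]
epper_mill []
honey_jar []
tumbler []
cupboard []
{'time_s': 1.65, 'qpos': array([-1.35657013e+00,  2.99913015e-01,  1.52099266e+00, -8.91391079e-06,
        1.32069060e+00, -6.65944091e-02]), 'joint_vel': array([-0.00035854,  0.00126912,  0.00048226,  0.00060091, -0.00032661,
        0.00167823]), 'tau': array([-1.44501260e-03, -5.31665182e+01, -3.52919161e+01,  7.07173138e-02,
        2.12915760e-02, -1.09532249e-05]), 'ee_pos': array([ 0.15242604, -0.52845173,  0.18444155]), 'eef_rot': array([-1.57080051e+00, -8.37682056e-06, -2.86076984e+00]), 'force': array([ 0.28638247, -0.22921653, -0.5337895 ]), 'moment': array([0.03109384, 0.01385992, 0.01159437]), 'grip_width': 0.09450022636123757}
```

View pics.

View pics/scene0.png

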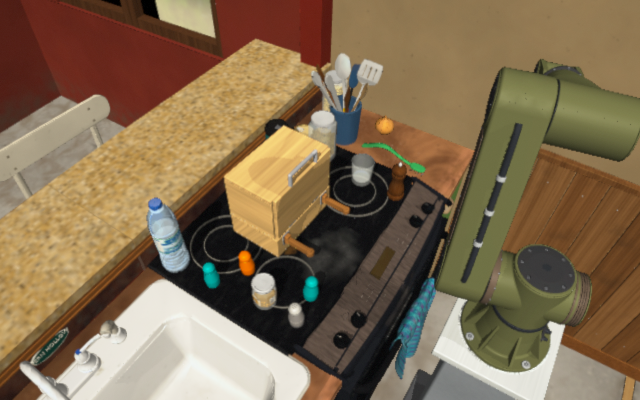

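View pics/side0.png

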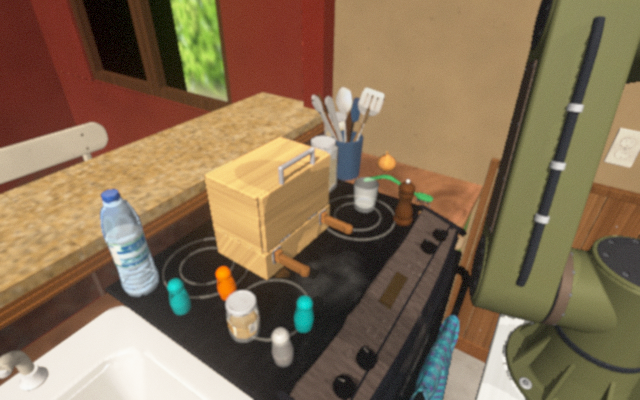

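```bash
python3 - <<'E'
import cv2
a=cv2.imread('pics/scene0.png')[110:270,210:370]; cv2.imwrite('pics/s_z.png',cv2.resize(a,None,fx=3.75,fy=3.75,interpolation=cv2.INTER_CUBIC))
a=cv2.imread('pics/side0.png')[130:290,195:365]; cv2.imwrite('pics/d_z.png',cv2.resize(a,None,fx=3.75,fy=3.75,interpolation=cv2.INTER_CUBIC))
E
```

```text
(no output)
```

View pics/s_z.png

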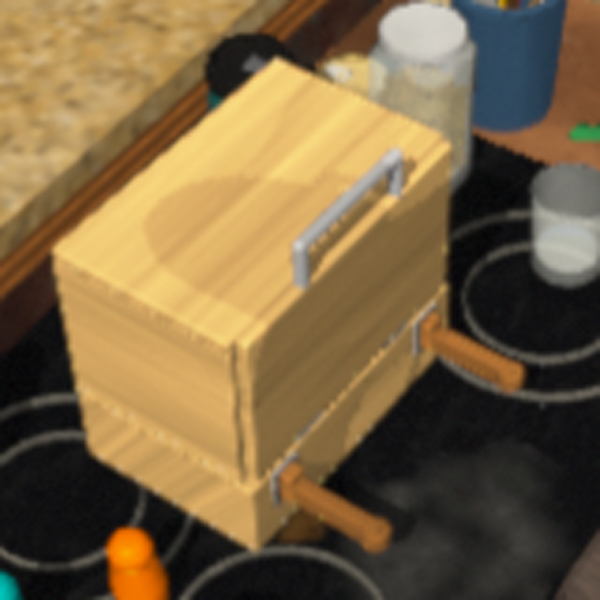

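View pics/d_z.png

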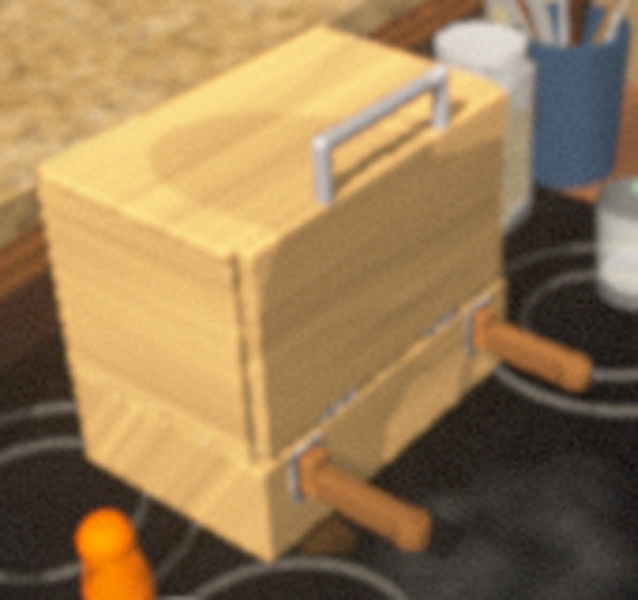

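```bash
cat > fit.py <<'E'
from h import *
from scipy.optimize import least_squares
S=pickle.load(open('scene0.pkl','rb'));D=pickle.load(open('side0.pkl','rb'))
M=[(170,140,255),(170,-140,255),(-12,-133,255),(0,140,255),(-12,133,255),(-12,140,0),(170,140,0),(-12,-140,0),(-6,60,293),(-6,-60,293),(-99,100,62),(-99,-100,62)]
a=[(55,250),(278,58),(450,145),(235,345),(247,347),(258,550),(90,455),(443,362),(300,245),(397,157),(380,537),(517,375)]
b=[(40,172),(320,27),(505,92),(235,253),(250,257),(272,560),(85,458),(502,370),(322,140),(440,75),(420,535),(584,375)]
a=np.array(a)/3.75+[210,110]; b=np.array(b)/3.75+[195,130]; M=np.array(M)/1000
def W(p,m):
    c,s=np.cos(p[2]),np.sin(p[2]); return np.array([p[0]+c*m[0]-s*m[1],p[1]+s*m[0]+c*m[1],m[2]])
def r(p): return np.concatenate([np.r_[proj(S,W(p,m))-u,proj(D,W(p,m))-v] for m,u,v in zip(M,a,b)])
f=least_squares(r,[.6,-.1,0],loss='soft_l1'); print(f.x); print(np.round(r(f.x).reshape(-1,4),1))
p=f.x
for n,m in dict(gl=(-.062,.1,.062),gr=(-.062,-.1,.062),handle=(-.006,0,.293),hl=(-.198,0,.089),ring=(-.09,.065,.095)).items(): print(n,W(p,m).round(4))
E
python3 fit.py
python3 - <<'E'
from h import *
S=pickle.load(open('scene0.pkl','rb'));D=pickle.load(open('side0.pkl','rb'))
for c,z in ((S,(296,317)),(D,(282,350))): print(onplane(c,z,.045))
print(tri([(S,(295.5,317)),(D,(282,351))]))
for n,u,v in (('teal',(312,288),(304,316)),('honey',(264,289),(242,316)),('mill',(398,183),(405,204)),('tum',(362,168),(365,195))): print(n,tri([(S,u),(D,v)]))
import cv2
cv2.imwrite('pics/z2.png',np.hstack([cv2.resize(c['img'][y:y+80,x:x+80,::-1],None,fx=5,fy=5,interpolation=cv2.INTER_CUBIC) for c,x,y in ((S,250,260),(D,240,300))]))
E
```

```text
[ 0.66723371  0.00124113 -0.04419939]
[[-1.  -0.4 -1.6 -1. ]
 [-0.  -0.3  0.  -0.8]
 [ 1.2 -0.2  1.1 -0.7]
 [-1.6  0.3 -1.6  0.5]
 [ 0.4  0.1  0.7 -0.3]
 [ 0.4  2.9  0.5  4.2]
 [ 0.4  1.2  1.3  2.7]
 [ 1.4 -2.7  1.1 -0.5]
 [ 0.5  0.4  0.4  1.6]
 [-0.1 -0.4  0.4  0.1]
 [-1.3 -0.8 -2.3 -1.6]
 [-1.7  0.3 -2.3 -0.8]]
gl [0.6097 0.1039 0.062 ]
gr [ 0.6009 -0.0959  0.062 ]
handle [0.6612 0.0015 0.293 ]
hl [0.4694 0.01   0.089 ]
ring [0.5802 0.0702 0.095 ]
[0.4968392  0.29428361 0.045     ]
[0.49627225 0.29419485 0.045     ]
(array([0.50380143, 0.2864461 , 0.02573493]), [array([ 0.1, -0.1]), array([-0.2,  0.1])])
teal (array([0.51982672, 0.18162858, 0.01463632]), [array([-0.7,  0.2]), array([ 1. , -0.3])])
honey (array([0.6263611 , 0.26709674, 0.0317485 ]), [array([-0.7,  0.5]), array([ 0.9, -0.7])])
mill (array([ 0.47421443, -0.28543319,  0.07143151]), [array([-0.4, -0.1]), array([0.4, 0.1])])
tum (array([ 0.62839765, -0.32899597,  0.02521757]), [array([-0., -0.]), array([0., 0.])])
```

View pics/z2.png

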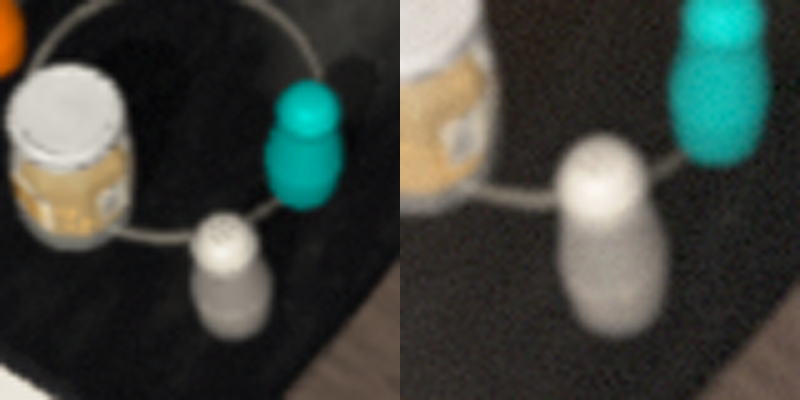

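```bash
sed -i 's/^def W/k=[0,1,2,3,4,8,9,10,11]; a=a[k];b=b[k];M=M[k]\ndef W/' fit.py; python3 fit.py
python3 - <<'E'
from h import *
from scipy.optimize import least_squares
# shaker: fit foot center from silhouettes: foot bottom edge and cap top
S=pickle.load(open('scene0.pkl','rb'));D=pickle.load(open('side0.pkl','rb'))
th=np.linspace(0,2*np.pi,60)
def bb(c,x,y):
    P=[proj(c,[x+r*np.cos(t),y+r*np.sin(t),z]) for r,z in((.022,0),(.022,.066)) for t in th]; P=np.array(P); return P[:,0].min(),P[:,0].max(),P[:,1].max()
for c,g in ((S,(250+191/5,250+271/5,260+340/5)),(D,(240+155/5,240+268/5,300+340/5))):
    f=least_squares(lambda p:np.array(bb(c,*p))-g,[.49,.29]); print(f.x,f.fun, bb(c,*f.x))
E
```

```text
[ 0.66576538  0.00120434 -0.0380268 ]
[[-0.6  0.2 -1.2 -0.6]
 [-0.1 -0.1 -0.  -0.7]
 [ 1.4 -0.2  1.4 -0.6]
 [-0.9  0.6 -0.8  0.8]
 [ 1.1  0.4  1.5  0.1]
 [ 1.1  0.7  1.1  1.8]
 [ 0.3 -0.3  0.8  0.2]
 [-0.6 -0.7 -1.5 -1.4]
 [-1.4  0.2 -1.9 -0.9]]
gl [0.6076 0.1035 0.062 ]
gr [ 0.6    -0.0964  0.062 ]
handle [0.6598 0.0014 0.293 ]
hl [0.4679 0.0087 0.089 ]
ring [0.5783 0.0696 0.095 ]
[0.50308998 0.28350721] [-0.34498442  0.3595665  -0.00915653] (np.float64(287.85501558298233), np.float64(304.5595664960169), np.float64(327.99084346635277))
[0.50314994 0.28418114] [-0.40108034  0.4222184  -0.02344193] (np.float64(270.5989196625303), np.float64(294.0222184004063), np.float64(367.97655806817795))
```

Emit:
play_rows:
  twist:
    - [0, 0, 0.09]
    - [0, 0, 0.09]
    - [0, 0, 0.09]
    - [0, 0, 0.09]
    - [0, 0, 0.09]
    - [0, 0, 0.09]
    - [0, 0, 0.09]
    - [0, 0, 0.09]
    - [0, 0, 0.09]
    - [0, 0, 0.09]
    - [0, 0, 0.09]
    - [0, 0, 0.09]
  travel:
    - [0.3, 0.4, 0.11]
    - [0.3, 0.4, 0.11]
    - [0.3, 0.4, 0.11]
    - [0.3, 0.4, 0.11]
    - [0.3, 0.4, 0.11]
    - [0.3, 0.4, 0.11]
    - [0.3, 0.4, 0.11]
    - [0.3, 0.4, 0.11]
    - [0.3, 0.4, 0.11]
    - [0.3, 0.4, 0.11]
    - [0.3, 0.4, 0.11]
    - [0.3, 0.4, 0.11]
  grip: [-1, -1, -1, -1, -1, -1, -1, -1, -1, -1, -1, -1]
  force: 15

```text
time_s: 2.85
ee_pos: [0.3329, -0.2876, 0.2508]
eef_rot: [-1.571, -0.0, -1.159]
force: [0.7, -0.8, 0.1]
grip_width: 0.0941
```

```bash
python3 - <<'E'
from h import *
from scipy.optimize import least_squares
S=pickle.load(open('scene0.pkl','rb'));D=pickle.load(open('side0.pkl','rb'))
# teal near: foot fit
print(tri([(S,(312,288)),(D,(304,316))]), onplane(S,(311,301),0), onplane(D,(304,333),0))
E
```

```text
(array([0.51982672, 0.18162858, 0.01463632]), [array([-0.7,  0.2]), array([ 1. , -0.3])]) [0.50260757 0.2099879  0.        ] [ 5.01915943e-01  2.11468177e-01 -1.11022302e-16]
```

Emit:
play_rows:
  twist:
    - [0, 0, 0.09]
    - [0, 0, 0.09]
    - [0, 0, 0.09]
    - [0, 0, 0.09]
    - [0, 0, 0.09]
    - [0, 0, 0.09]
    - [0, 0, 0.09]
    - [0, 0, 0.082]
  travel:
    - [0.34, 0.47, 0]
    - [0.34, 0.47, 0]
    - [0.34, 0.47, 0]
    - [0.34, 0.47, 0]
    - [0.34, 0.47, 0]
    - [0.34, 0.47, 0]
    - [0.34, 0.47, 0]
    - [0.34, 0.47, 0]
  grip: [-1, -1, -1, -1, -1, -1, -1, -1]

```text
time_s: 3.65
ee_pos: [0.469, -0.0994, 0.2506]
eef_rot: [-1.571, -0.0, -0.04]
force: [0.4, -0.3, 0.6]
grip_width: 0.0939
```

```bash
python3 - <<'E'
from h import *
c=ctrl.camera('wrist'); pickle.dump(c,open('wrist1.pkl','wb'))
o=ctrl.get_obs();print(o['ee_pos'],o['eef_rot'],o['qpos'])
p=[0.66576538,0.00120434,-0.0380268]
im=c['img'][:,:,::-1].copy()
cs,s=np.cos(p[2]),np.sin(p[2])
for m in [(-.062,.1,.062),(-.062,-.1,.062),(-.099,.1,.062),(-.099,-.1,.062),(-.006,.06,.293),(-.006,-.06,.293),(-.012,.1,.062),(-.012,-.1,.062),(-.012,.133,.255),(-.012,-.133,.255)]:
    w=[p[0]+cs*m[0]-s*m[1],p[1]+s*m[0]+cs*m[1],m[2]]; q=proj(c,w); print(m,q.round(1))
    if 0<q[0]<640 and 0<q[1]<400: cv2.circle(im,(int(q[0]),int(q[1])),3,(0,0,255),1)
cv2.imwrite('pics/wrist1.png',im)
E
```

```text
[ 0.47052687 -0.09692368  0.25035168] [-1.56999582e+00 -4.40852319e-04 -3.07432807e-02] [-2.79946197e-01  9.71602568e-02  1.61013370e+00  8.92842622e-04
  1.43406894e+00 -1.82012101e+00]
(-0.062, 0.1, 0.062) [465.3 267.3]
(-0.062, -0.1, 0.062) [324.4 268.1]
(-0.099, 0.1, 0.062) [468.5 243. ]
(-0.099, -0.1, 0.062) [324.5 243.6]
(-0.006, 0.06, 0.293) [543.1 477.8]
(-0.006, -0.06, 0.293) [383.9 483.5]
(-0.012, 0.1, 0.062) [461.1 298.4]
(-0.012, -0.1, 0.062) [324.3 299.4]
(-0.012, 0.133, 0.255) [595.5 420.9]
(-0.012, -0.133, 0.255) [289.  428.5]
```

View pics/wrist1.png

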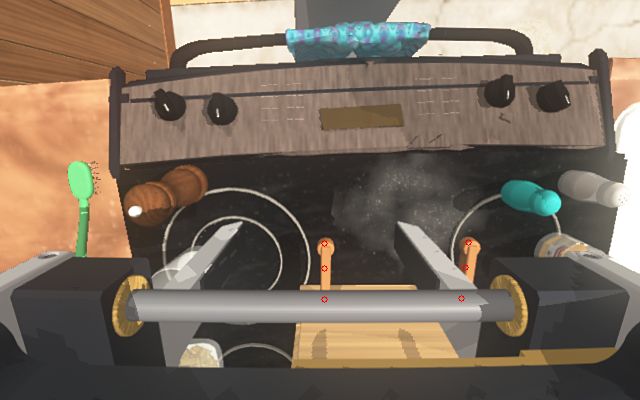

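```bash
python3 - <<'E'
from h import *
c=pickle.load(open('wrist1.pkl','rb'));im=c['img'][225:315,300:490,::-1]
cv2.imwrite('pics/w1z.png',cv2.resize(im,None,fx=4,fy=4,interpolation=cv2.INTER_CUBIC))
E
```

```text
(no output)
```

View pics/w1z.png

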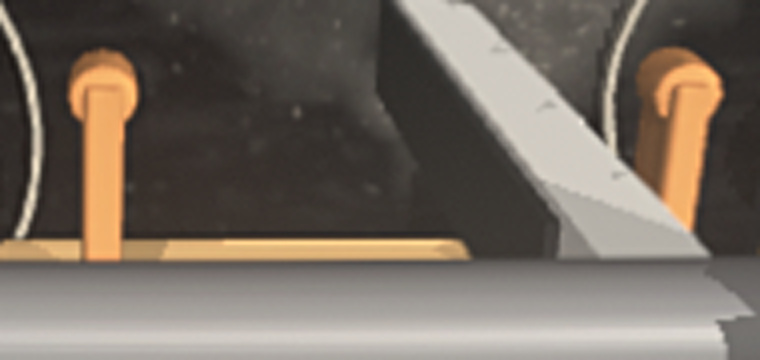

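```bash
python3 - <<'E'
from h import *
c=pickle.load(open('wrist1.pkl','rb'))
for p in [(326,247),(325.7,286),(473,247),(470.5,275)]: print(onplane(c,p,.074))
E
```

```text
[ 0.56295984 -0.09315623  0.074     ]
[ 0.62124543 -0.09556118  0.074     ]
[0.57152964 0.10537512 0.074     ]
[0.61340061 0.10565694 0.074     ]
```

Emit:
play_rows:
  twist:
    - [0, 0, 0]
    - [0, 0, 0]
    - [0, 0, 0]
    - [0, 0, 0]
    - [0, 0, 0]
    - [0, 0, 0]
    - [0, 0, 0]
    - [0, 0, 0]
    - [0, 0, 0]
  travel:
    - [0.59, 0.03, 0]
    - [0.59, 0.03, 0]
    - [0.59, 0, 0]
    - [0.59, 0, 0]
    - [0, 0, -0.6]
    - [0, 0, -0.6]
    - [0, 0, -0.6]
    - [0, 0, -0.6]
    - [0, 0, 0]
  grip: [-0.28, -0.28, -0.28, -0.28, -0.28, -0.28, -0.28, -0.28, -0.28]

```text
time_s: 4.6
ee_pos: [0.5846, -0.0971, 0.1267]
eef_rot: [-1.57, 0.006, -0.046]
force: [0.6, -0.5, 0.4]
grip_width: 0.06
```

```bash
python3 - <<'E'
from h import *
o=ctrl.get_obs();print(o['ee_pos'],o['eef_rot'],o['force'],o['grip_width'])
c=ctrl.camera('wrist'); save(c,'wrist2')
o=ctrl.get_obs();print(o['ee_pos'],o['eef_rot'],o['force'])
E
```

```text
[ 0.58457526 -0.09708642  0.12668273] [-1.56963725  0.00644859 -0.0460895 ] [ 0.64313595 -0.47972168  0.36009079] 0.0600476740038306
[ 0.58573112 -0.09733488  0.12950723] [-1.57028088  0.00292199 -0.0460244 ] [-0.47269299 -0.04814349  0.12412288]
```

View pics/wrist2.png

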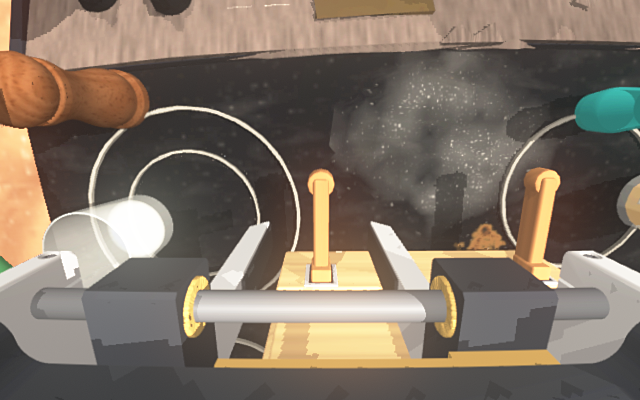

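Emit:
play_rows:
  twist:
    - [0, 0, 0]
    - [0, 0, 0]
    - [0, 0, 0]
    - [0, 0, 0]
    - [0, 0, 0]
    - [0, 0, 0]
    - [0, 0, 0]
  travel:
    - [0, 0.02, -0.6]
    - [0, 0, -0.6]
    - [0, 0, -0.38]
    - [0, 0, 0]
    - [0, 0, 0]
    - [0, 0, 0]
    - [0, 0, 0]
  grip: [-0.28, -0.28, -0.28, 1, 1, 1, 1]
  force: 20

```text
time_s: 5.35
ee_pos: [0.5872, -0.0966, 0.0531]
eef_rot: [-1.571, -0.002, -0.046]
force: [-0.1, 0.9, -0.0]
grip_width: 0.0314
```

Emit:
play_rows:
  twist:
    - [0, 0, 0]
    - [0, 0, 0]
    - [0, 0, 0]
    - [0, 0, 0]
  travel:
    - [0, 0, 0]
    - [0, 0, 0]
    - [0, 0, 0]
    - [0, 0, 0]
  grip: [1, 1, 1, 1]

```text
time_s: 5.75
ee_pos: [0.5866, -0.0963, 0.0518]
eef_rot: [-1.571, -0.0, -0.046]
force: [-0.3, 3.1, 4.0]
grip_width: 0.0131
```

Emit:
play_rows:
  twist:
    - [0, 0, 0]
    - [0, 0, 0]
    - [0, 0, 0]
    - [0, 0, 0]
    - [0, 0, 0]
    - [0, 0, 0]
    - [0, 0, 0]
    - [0, 0, 0]
    - [0, 0, 0]
    - [0, 0, 0]
    - [0, 0, 0]
    - [0, 0, 0]
  travel:
    - [-0.2, 0.008, 0]
    - [-0.2, 0.008, 0]
    - [-0.2, 0.008, 0]
    - [-0.2, 0.008, 0]
    - [-0.2, 0.008, 0]
    - [-0.2, 0.008, 0]
    - [-0.2, 0.008, 0]
    - [-0.2, 0.008, 0]
    - [-0.2, 0.008, 0]
    - [-0.16, 0.006, 0]
    - [-0.06, 0.004, 0]
    - [0, 0, 0]
  grip: [1, 1, 1, 1, 1, 1, 1, 1, 1, 1, 1, 1]

```text
time_s: 6.95
ee_pos: [0.4861, -0.0928, 0.053]
eef_rot: [-1.572, -0.003, -0.046]
force: [-0.1, 0.4, 15.9]
grip_width: 0.0008
```

```bash
python3 - <<'E'
from h import *
c=ctrl.camera('wrist'); a=c['img']; d=ctrl.camera('side'); pickle.dump(d,open('side1.pkl','wb')); pickle.dump(c,open('wrist3.pkl','wb'))
cv2.imwrite('pics/w3.png',a[:,:,::-1]);cv2.imwrite('pics/d3.png',cv2.resize(d['img'][130:350,180:440,::-1],None,fx=3,fy=2.7))
o=ctrl.get_obs();print(o['ee_pos'],o['eef_rot'],o['force'],o['grip_width'])
E
```

```text
[ 0.48608    -0.09282739  0.05302003] [-1.57178451 -0.00289991 -0.0459929 ] [-1.37527232  0.84990697 16.87002038] 0.0005782826788246415
```

View pics/w3.png

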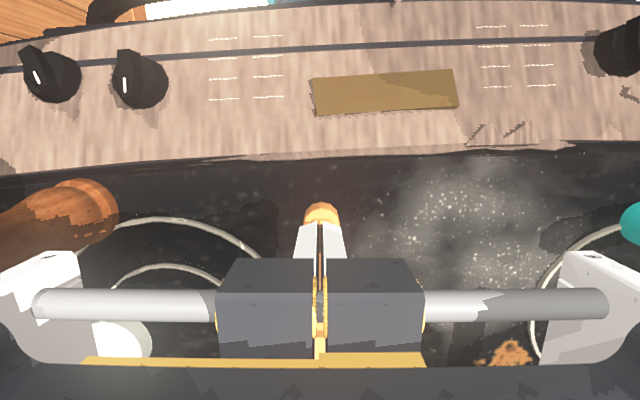

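View pics/d3.png

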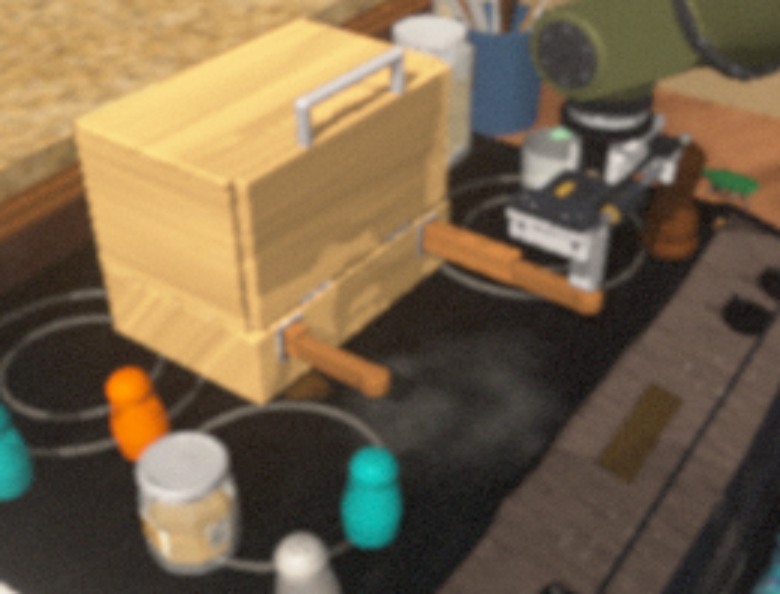

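```bash
python3 - <<'E'
from h import *
print(ctrl.tip_reach)
c=pickle.load(open('wrist3.pkl','rb'));d=pickle.load(open('side1.pkl','rb'))
t=np.array([.486,-.0928,.0525])
im=cv2.resize(d['img'][190:250,320:400,::-1],None,fx=8,fy=8,interpolation=cv2.INTER_CUBIC)
for z in (-.008,0,.011): 
    print(z,proj(c,t+[0,0,z]),proj(d,t+[0,0,z]))
for z in (.05,.062,.074): print(z,proj(d,[.463,-.09,z]), proj(c,[.463,-.09,z]))
cv2.imwrite('pics/d3z.png',im)
cv2.imwrite('pics/w3z.png',cv2.resize(c['img'][190:300,260:380,::-1],None,fx=5,fy=5,interpolation=cv2.INTER_CUBIC))
E
```

```text
0.008
-0.008 [318.13503582 220.02693529] [373.05398704 244.46037508]
0 [318.08541283 223.67746283] [373.31742644 242.18210068]
0.011 [318.01095985 229.15594285] [373.68343887 239.01639366]
0.05 [380.60908897 246.58367426] [320.61011396 190.6385182 ]
0.062 [381.06233946 243.11882289] [320.67638789 194.79295519]
0.074 [381.52168118 239.60688625] [320.75098225 199.47010107]
```

View pics/d3z.png

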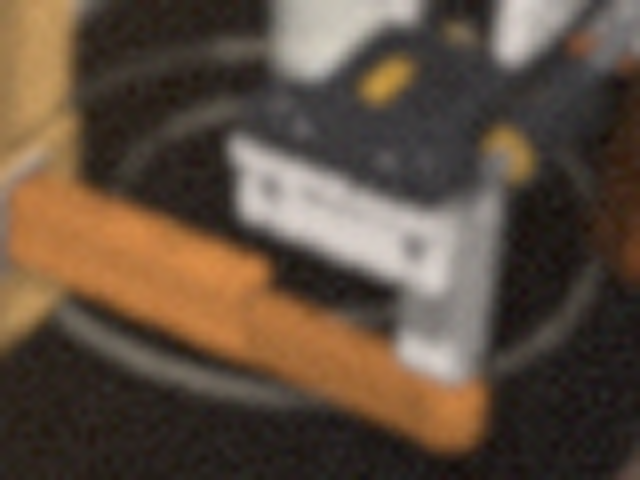

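View pics/w3z.png

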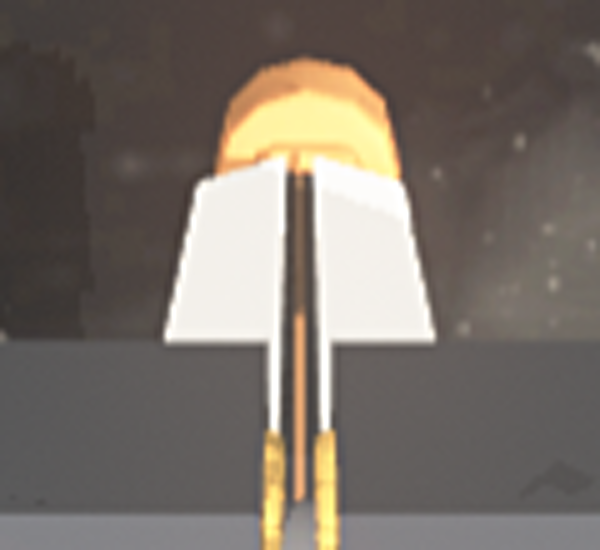

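```bash
python3 - <<'E'
from h import *
c=pickle.load(open('wrist3.pkl','rb'));d=pickle.load(open('side1.pkl','rb'))
print(ray(c,[320,200]))
for px in [(378.75,237.5),(370,234)]:
  for y in (-.080,-.0928,-.105):
    o,v=ray(d,px); print(px,o+v*(y-o[1])/v[1])
E
```

```text
(array([ 0.41620491, -0.08864136,  0.25294915]), array([ 0.25456543, -0.00989973, -0.96700488]))
(378.75, 237.5) [ 0.4675445  -0.08        0.08593763]
(378.75, 237.5) [ 0.47237814 -0.0928      0.07492403]
(378.75, 237.5) [ 0.4769852 -0.105      0.0644267]
(370, 234) [ 0.49272254 -0.08        0.08629964]
(370, 234) [ 0.49801209 -0.0928      0.0752926 ]
(370, 234) [ 0.50305369 -0.105       0.06480151]
```

```bash
python3 - <<'E'
from h import *
c=pickle.load(open('wrist3.pkl','rb'));e=pickle.load(open('wrist1.pkl','rb'))
def P(c,t,yaw,dy,z,dx):
    R=np.array([[np.cos(yaw),-np.sin(yaw)],[np.sin(yaw),np.cos(yaw)]]); q=R@[dx,dy]
    return proj(c,[t[0]+q[0],t[1]+q[1],t[2]+z])
for z in (-.008,.01,.025):
  for dx in (-.008,.008):
    print(z,dx,'w3',P(c,(.486,-.0928,.0525),-.046,0.0125,z,dx),P(c,(.486,-.0928,.0525),-.046,-.0125,z,dx),'w1',P(e,(.4705,-.0969,.2504),-.031,.047,z,dx),P(e,(.4705,-.0969,.2504),-.031,-.047,z,dx))
E
```

```text
-0.008 -0.008 w3 [335.54647234 209.43726166] [300.71124064 209.41919064] w1 [386.8565816  210.98979271] [256.08212621 212.10961004]
-0.008 0.008 w3 [335.24500641 230.43679465] [301.03885046 230.41852232] w1 [385.8437336  231.95559859] [257.40058923 233.04856972]
0.01 -0.008 w3 [336.94688693 217.20739296] [299.07341535 217.18745991] w1 [392.7448136  218.79994608] [250.59476587 220.0146538 ]
0.01 0.008 w3 [336.58984922 239.84443151] [299.46387481 239.82421417] w1 [391.52198071 241.39729169] [252.14087123 242.58056068]
0.025 -0.008 w3 [338.31433382 224.79787187] [297.4741724  224.77602618] w1 [398.4901992  226.42562071] [245.24055938 227.73275317]
0.025 0.008 w3 [337.89823335 249.00177282] [297.93161895 248.9795473 ] w1 [397.04258373 250.58320337] [247.02722158 251.85410704]
```

Emit:
play_rows:
  twist:
    - [0, 0, 0]
    - [0, 0, 0]
    - [0, 0, 0]
    - [0, 0, 0]
    - [0, 0, 0]
    - [0, 0, 0]
    - [0, 0, 0]
  travel:
    - [0, 0, 0.2]
    - [0, 0, 0.3]
    - [0.1, 0, 0]
    - [0.1, 0, 0]
    - [0, 0, 0]
    - [0, 0, 0]
    - [0, 0, 0]
  grip: [1, 1, 0.2, 0.2, 0.2, 0.2, 0.2]

```text
time_s: 7.75
ee_pos: [0.4951, -0.0923, 0.0759]
eef_rot: [-1.571, 0.001, -0.046]
force: [-0.2, 0.1, -0.5]
grip_width: 0.0357
```

```bash
python3 - <<'E'
from h import *
o=ctrl.get_obs();print(o['ee_pos'],o['eef_rot'],o['force'],o['grip_width'])
c=ctrl.camera('wrist'); cv2.imwrite('pics/w4.png',c['img'][:,:,::-1]);pickle.dump(c,open('wrist4.pkl','wb'))
E
```

```text
[ 0.49506458 -0.09227937  0.07590688] [-1.57059404e+00  1.03001671e-03 -4.59304058e-02] [-0.24157056  0.14273094 -0.5039219 ] 0.035696054351520665
```

View pics/w4.png

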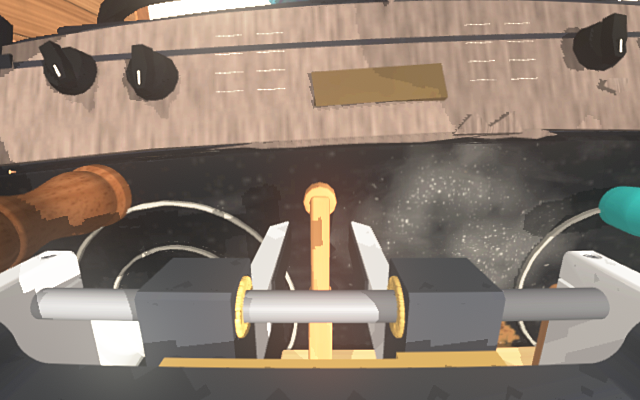

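Emit:
play_rows:
  twist:
    - [0, 0, 0]
    - [0, 0, 0]
    - [0, 0, 0]
    - [0, 0, 0]
    - [0, 0, 0]
    - [0, 0, 0]
    - [0, 0, 0]
    - [0, 0, 0]
  travel:
    - [0, 0, -0.3]
    - [0, 0, -0.3]
    - [0, 0, -0.3]
    - [0, 0, 0]
    - [0, 0, 0]
    - [0, 0, 0]
    - [0, 0, 0]
    - [0, 0, 0]
  grip: [0.2, 0.2, 0.2, 1, 1, 1, 1, 1]

```text
time_s: 8.6
ee_pos: [0.4958, -0.0924, 0.0321]
eef_rot: [-1.571, -0.001, -0.046]
force: [-0.0, 1.0, 4.3]
grip_width: 0.0168
```

Emit:
play_rows:
  twist:
    - [0, 0, 0]
    - [0, 0, 0]
    - [0, 0, 0]
    - [0, 0, 0]
    - [0, 0, 0]
    - [0, 0, 0]
  travel:
    - [0, 0, 0]
    - [0, 0, 0]
    - [-0.06, 0, 0]
    - [-0.06, 0, 0]
    - [0, 0, 0]
    - [0, 0, 0]
  grip: [1, 1, 1, 1, 1, 1]

```text
time_s: 9.2
ee_pos: [0.4955, -0.0925, 0.0326]
eef_rot: [-1.572, -0.015, -0.046]
force: [41.1, 4.0, -23.5]
grip_width: 0.0166
```

```bash
python3 - <<'E'
from h import *
o=ctrl.get_obs();print(o['ee_pos'],o['eef_rot'],o['force'],o['grip_width'])
c=ctrl.camera('wrist'); cv2.imwrite('pics/w5.png',c['img'][:,:,::-1]);pickle.dump(c,open('wrist5.pkl','wb'))
E
```

```text
[ 0.49550071 -0.09254995  0.03264081] [-1.5715364  -0.01493793 -0.0464526 ] [ 41.08892694   4.03312328 -23.53351946] 0.01656819939609268
```

View pics/w5.png

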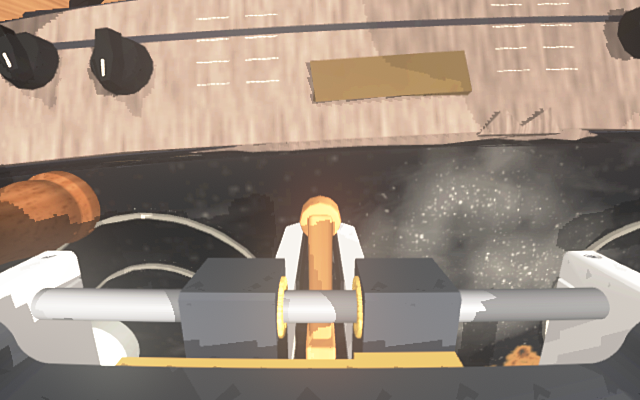

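Emit:
play_rows:
  twist:
    - [0, 0, 0]
    - [0, 0, 0]
    - [0, 0, 0]
    - [0, 0, 0]
    - [0, 0, 0]
    - [0, 0, 0]
    - [0, 0, 0]
    - [0, 0, 0]
  travel:
    - [0.12, 0, 0]
    - [0, 0, 0]
    - [0, 0, 0]
    - [0, 0, 0]
    - [0, 0, 0]
    - [0, 0, 0.3]
    - [0, 0, 0.7]
    - [0, 0, 0.8]
  grip: [1, 0.1, 0.1, 0.1, 0.1, 0.1, 0.1, 0.1]

```text
time_s: 10.05
ee_pos: [0.4945, -0.0922, 0.1217]
eef_rot: [-1.57, 0.003, -0.046]
force: [0.5, -0.6, 0.2]
grip_width: 0.0423
```

```bash
python3 - <<'E'
from h import *
o=ctrl.get_obs();print(o['ee_pos'],o['eef_rot'],o['force'],o['grip_width'])
c=ctrl.camera('side'); cv2.imwrite('pics/d6.png',cv2.resize(c['img'][130:350,180:440,::-1],None,fx=3,fy=2.7));pickle.dump(c,open('side6.pkl','wb'))
E
```

```text
[ 0.49449463 -0.0921918   0.12173309] [-1.57028098  0.00250924 -0.04606688] [ 0.52929073 -0.62982945  0.22181159] 0.042278987000640894
```

View pics/d6.png

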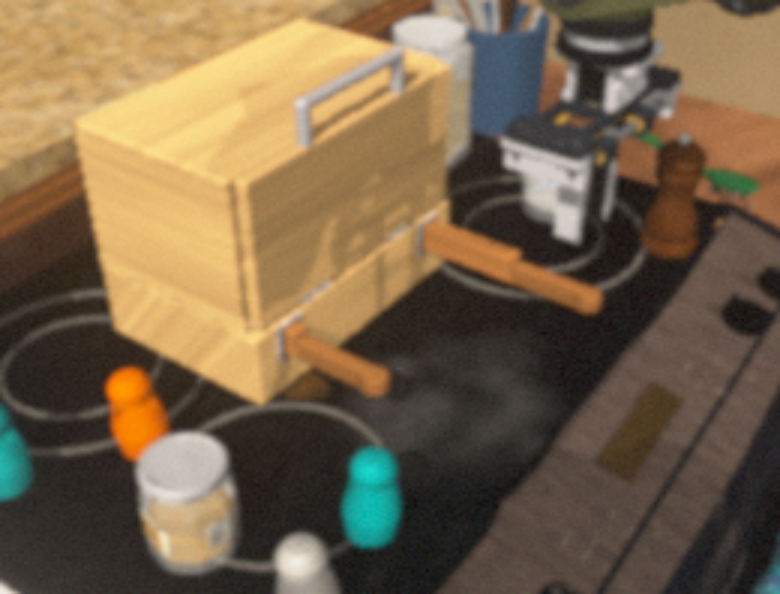

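Emit:
play_rows:
  twist:
    - [0, 0, 0]
    - [0, 0, 0]
    - [0, 0, 0]
    - [0, 0, 0]
    - [0, 0, 0]
    - [0, 0, 0]
    - [0, 0, 0]
    - [0, 0, 0]
  travel:
    - [0.3, 0.65, 0]
    - [0.3, 0.65, 0]
    - [0.35, 0.66, 0]
    - [0.35, 0.66, 0]
    - [0.35, 0.66, 0]
    - [0.35, 0.66, 0]
    - [0, 0, 0]
    - [0, 0, 0]
  grip: [0.1, 0.1, 0.1, 0.1, 0.1, 0.1, 0.1, 0.1]

```text
time_s: 10.9
ee_pos: [0.5951, 0.1049, 0.1208]
eef_rot: [-1.571, 0.001, -0.045]
force: [-0.1, -0.1, -0.7]
grip_width: 0.0424
```

```bash
python3 - <<'E'
from h import *
o=ctrl.get_obs();print(o['ee_pos'],o['eef_rot'],o['force'],o['grip_width'])
c=ctrl.camera('wrist'); cv2.imwrite('pics/w6.png',c['img'][:,:,::-1])
E
```

```text
[0.5951015  0.10493258 0.12083822] [-1.57110137e+00  8.54042451e-04 -4.47633702e-02] [-0.10792376 -0.05886104 -0.74749083] 0.04241569406576735
```

View pics/w6.png

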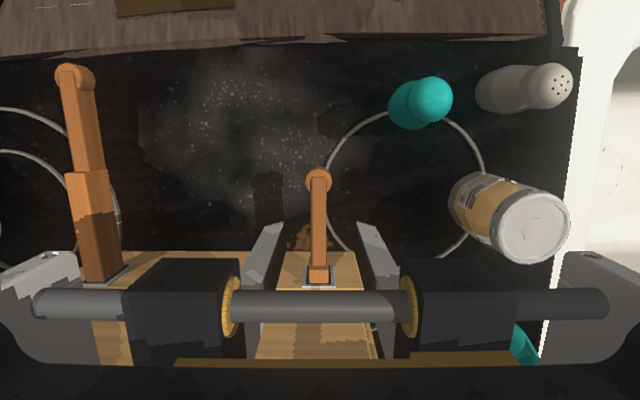

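Emit:
play_rows:
  twist:
    - [0, 0, 0]
    - [0, 0, 0]
    - [0, 0, 0]
    - [0, 0, 0]
    - [0, 0, 0]
    - [0, 0, 0]
    - [0, 0, 0]
    - [0, 0, 0]
    - [0, 0, 0]
    - [0, 0, 0]
    - [0, 0, 0]
  travel:
    - [0, 0, -0.4]
    - [0, 0, -0.5]
    - [0, 0, -0.5]
    - [0, 0, -0.42]
    - [0, 0, 0]
    - [0, 0, 0]
    - [0, 0, 0]
    - [0, 0, 0]
    - [0, 0, 0]
    - [0, 0, 0]
    - [0, 0, 0]
  grip: [0.1, 0.1, 0.1, 0.1, 0.1, 1, 1, 1, 1, 1, 1]
  force: 30

```text
time_s: 12.05
ee_pos: [0.5957, 0.1036, 0.0314]
eef_rot: [-1.572, -0.001, -0.046]
force: [-1.6, -7.2, 4.8]
grip_width: 0.0137
```

Emit:
play_rows:
  twist:
    - [0, 0, 0]
    - [0, 0, 0]
    - [0, 0, 0]
    - [0, 0, 0]
    - [0, 0, 0]
    - [0, 0, 0]
    - [0, 0, 0]
    - [0, 0, 0]
    - [0, 0, 0]
    - [0, 0, 0]
    - [0, 0, 0]
    - [0, 0, 0]
  travel:
    - [-0.1, -0.02, 0]
    - [-0.2, 0.008, 0]
    - [-0.2, 0.008, 0]
    - [-0.2, 0.008, 0]
    - [-0.2, 0.008, 0]
    - [-0.2, 0.008, 0]
    - [-0.2, 0.008, 0]
    - [-0.2, 0.008, 0]
    - [-0.2, 0.008, 0]
    - [-0.2, 0.008, 0]
    - [-0.08, 0.004, 0]
    - [0, 0, 0]
  grip: [1, 1, 1, 1, 1, 1, 1, 1, 1, 1, 1, 1]

```text
time_s: 13.25
ee_pos: [0.5053, 0.1075, 0.0326]
eef_rot: [-1.568, -0.023, -0.046]
force: [62.0, 0.2, -32.2]
grip_width: 0.014
```

Emit:
play_rows:
  twist:
    - [0, 0, 0]
    - [0, 0, 0]
    - [0, 0, 0]
  travel:
    - [-0.06, 0, 0]
    - [-0.04, 0, 0]
    - [0, 0, 0]
  grip: [1, 1, 1]

```text
time_s: 13.55
ee_pos: [0.505, 0.1075, 0.033]
eef_rot: [-1.567, -0.034, -0.047]
force: [95.2, 0.1, -57.6]
grip_width: 0.014
```

Emit:
play_rows:
  twist:
    - [0, 0, 0]
    - [0, 0, 0]
    - [0, 0, 0]
    - [0, 0, 0]
    - [0, 0, 0]
    - [0, 0, 0]
    - [0, 0, 0]
    - [0, 0, 0]
  travel:
    - [0.15, 0, 0]
    - [0.1, 0, 0]
    - [0, 0, 0]
    - [0, 0, 0]
    - [0, 0, 0]
    - [0, 0, 0.4]
    - [0, 0, 0.8]
    - [0, 0, 0.8]
  grip: [1, 1, 0.2, 0.2, 0.2, 0.2, 0.2, 0.2]

```text
time_s: 14.35
ee_pos: [0.5028, 0.1074, 0.1311]
eef_rot: [-1.571, 0.002, -0.046]
force: [-0.2, -0.4, -0.0]
grip_width: 0.0377
```

```bash
python3 - <<'E'
from h import *
o=ctrl.get_obs();print(o['ee_pos'],o['eef_rot'],o['force'],o['grip_width'])
c=ctrl.camera('wrist'); cv2.imwrite('pics/w7.png',c['img'][:,:,::-1]);pickle.dump(c,open('wrist7.pkl','wb'))
E
```

```text
[0.5028396  0.10743596 0.1310927 ] [-1.57115048  0.0023864  -0.04583059] [-0.16219424 -0.42329058 -0.01696079] 0.03768437262282458
```

View pics/w7.png

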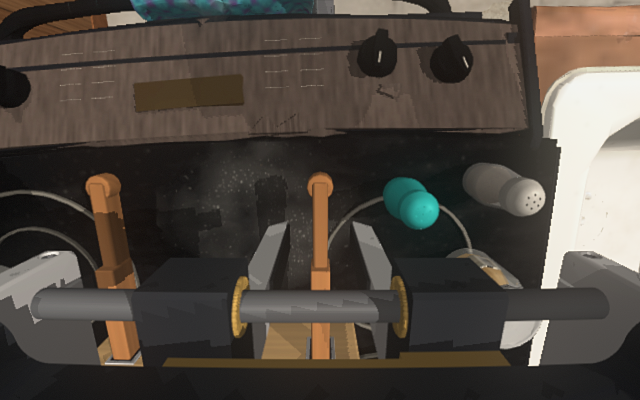

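```bash
python3 - <<'E'
from h import *
c=pickle.load(open('wrist7.pkl','rb'))
cv2.imwrite('pics/w7z.png',cv2.resize(c['img'][160:290,75:345,::-1],None,fx=2.9,fy=2.9,interpolation=cv2.INTER_CUBIC))
ex=np.array([np.cos(-.042),np.sin(-.042)])
for p in [(105,199),(320.5,198),(115,268),(320.5,271)]:
    w=onplane(c,p,.074); print(w, (w[:2]-[.6657,.0012])@ex)
E
```

```text
[ 0.49072405 -0.08240687  0.074     ] -0.17131118359137582
[0.4985257  0.10956657 0.074     ] -0.17157692750520492
[ 0.55790787 -0.08768318  0.074     ] -0.1039650714464434
[0.56872511 0.10644241 0.074     ] -0.10130825652827927
```

View pics/w7z.png

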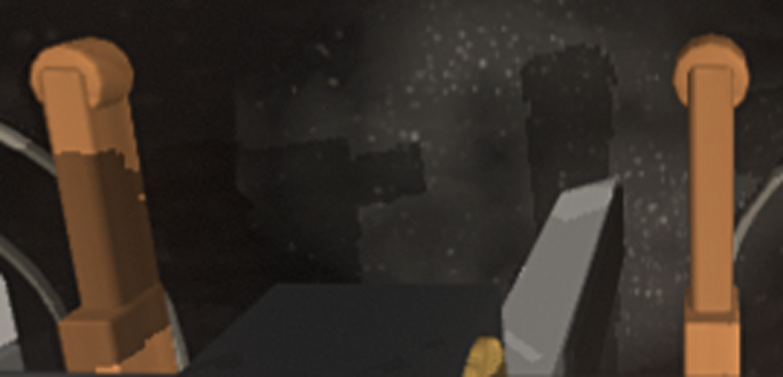

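```bash
python3 - <<'E'
from h import *
c=pickle.load(open('wrist7.pkl','rb'))
ex=np.array([np.cos(-.042),np.sin(-.042)])
for p in [(96.4,183.4),(320.9,183.4),(107.8,267.6),(320.5,267.6)]:
    w=onplane(c,p,.074); print(w, (w[:2]-[.6657,.0012])@ex)
e=pickle.load(open('wrist1.pkl','rb'))
for p in [(326,246.5),(473,246.5)]:
    w=onplane(e,p,.074); print(w, (w[:2]-[.6657,.0012])@ex)
E
```

```text
[ 0.47630681 -0.08717666  0.074     ] -0.18551544326633687
[0.48551933 0.1104926  0.074     ] -0.1846107140077598
[ 0.55725861 -0.09464039  0.074     ] -0.10432164584405333
[0.5652459  0.10659716 0.074     ] -0.10479089489065622
[ 0.56223979 -0.0931316   0.074     ] -0.09940820750832646
[0.57079888 0.10531    0.074     ] -0.0991887669955484
```

```bash
python3 - <<'E'
from h import *
d=ctrl.camera('side'); pickle.dump(d,open('side7.pkl','wb'))
a=pickle.load(open('side0.pkl','rb'))
f=lambda c:cv2.resize(c['img'][180:300,250:410,::-1],None,fx=5,fy=5,interpolation=cv2.INTER_CUBIC)
cv2.imwrite('pics/d7a.png',f(a));cv2.imwrite('pics/d7b.png',f(d))
E
```

```text
(no output)
```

View pics/d7a.png

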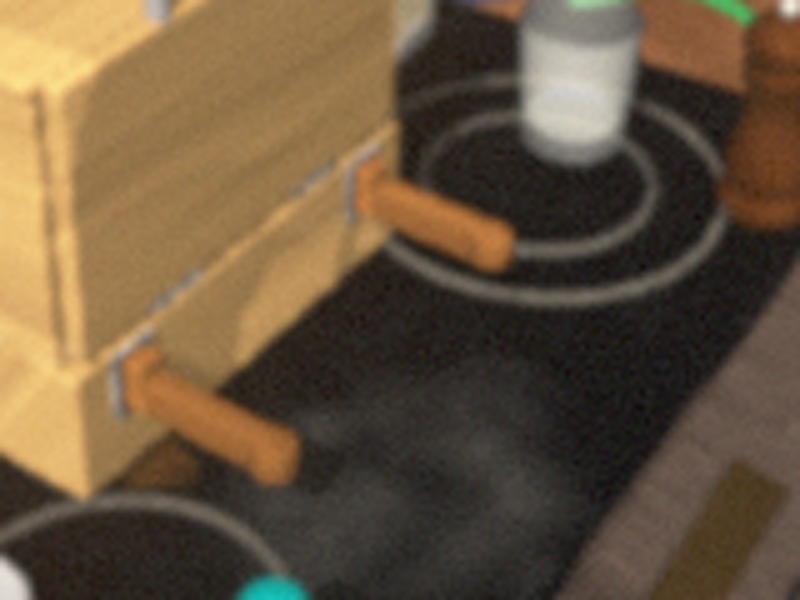

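View pics/d7b.png

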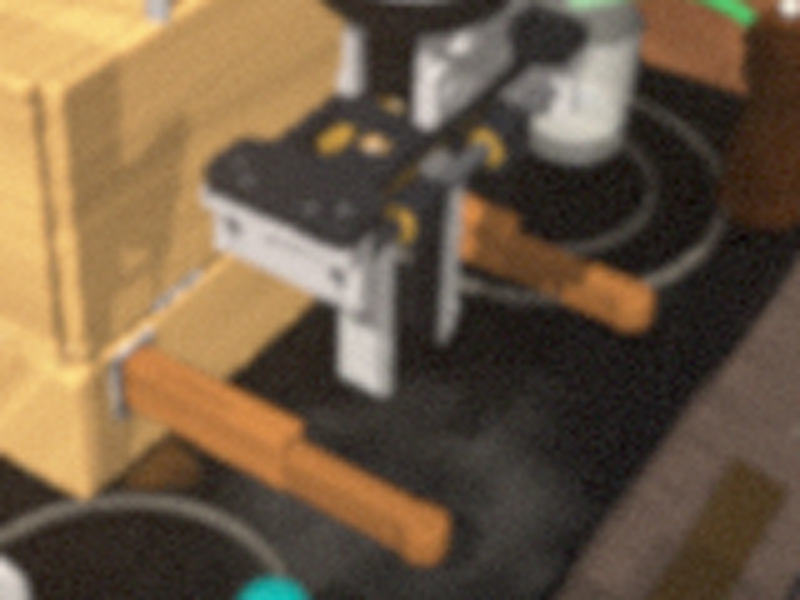

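```bash
python3 - <<'E'
from h import *
a=pickle.load(open('side0.pkl','rb'));d=pickle.load(open('side7.pkl','rb'))
g=lambda p:(250+p[0]/5,180+p[1]/5)
for z in (.05,.062):
  for p,q in (((272,485),(418,565)),((300,440),(452,520)),((490,270),(626,331)),((515,238),(656,297))):
    A=onplane(a,g(p),z);B=onplane(d,g(q),z); print(z,B-A,np.linalg.norm(A-B))
E
```

```text
0.05 [-0.08437961  0.00438477  0.        ] 0.08449346281830426
0.05 [-0.08935553  0.00452068  0.        ] 0.08946981051772877
0.05 [-0.08551858  0.00496792  0.        ] 0.08566275542652778
0.05 [-0.08912777  0.00342239  0.        ] 0.08919345614265514
0.062 [-0.08280777  0.00430308  0.        ] 0.0829194957335379
0.062 [-0.08769099  0.00443647  0.        ] 0.08780314268168547
0.062 [-0.08392552  0.00487537  0.        ] 0.08406700644270783
0.062 [-0.08746748  0.00335863  0.        ] 0.08753193631067749
```

```bash
python3 - <<'E'
from h import *
c=pickle.load(open('wrist7.pkl','rb'));e=pickle.load(open('wrist1.pkl','rb'))
ex=np.array([np.cos(-.042),np.sin(-.042)])
for C,p in [(e,(326,237.5)),(e,(471,236.5)),(c,(320.4,172)),(c,(103,173))]:
    w=onplane(C,p,.074); print(w, (w[:2]-[.6657,.0012])@ex)
for z in (.074,.083):
    w=onplane(c,(320.5,267.6),z);print(z,(w[:2]-[.6657,.0012])@ex)
E
```

```text
[ 0.54939016 -0.0926919   0.074     ] -0.11226496617461276
[0.55620223 0.10130503 0.074     ] -0.11360437771102971
[0.47553949 0.11050444 0.074     ] -0.19458225005924717
[ 0.46742364 -0.07915654  0.074     ] -0.19472752451455608
0.074 -0.10479089489065622
0.083 -0.10937909903444003
```

```bash
sed -i 's/k=\[.*\];/k=[0,1,2,3,4,8,9];/;s/a=a\[k\];b=b\[k\];M=M\[k\]/a=a[k];b=b[k];M=M[k]/' fit.py; python3 fit.py
```

```text
[ 0.66703457  0.00430173 -0.04450537]
[[  -1.6    0.3   -2.5   -0.5]
 [  -0.5    0.2   -0.6   -0.5]
 [   0.7    0.4    0.6   -0.2]
 [  -2.2    1.    -2.5    1.1]
 [  -0.2    0.8   -0.2    0.4]
 [  11.1  -80.2   13.  -109.8]
 [  81.3  -79.3   94.5 -101.6]]
gl [0.6095 0.107  0.062 ]
gr [ 0.6006 -0.0928  0.062 ]
handle [0.661  0.0046 0.293 ]
hl [0.4692 0.0131 0.089 ]
ring [0.58   0.0732 0.095 ]
```

```bash
grep -n "k=" fit.py; sed -i '/^k=/d' fit.py; sed -i 's/^def W/k=[0,1,2,3,4,8,9]; a=a[k];b=b[k];M=M[k]\ndef W/' fit.py;  grep -n "k=" fit.py;python3 fit.py
```

```text
8:k=[0,1,2,3,4,8,9];M=M[k]
8:k=[0,1,2,3,4,8,9]; a=a[k];b=b[k];M=M[k]
[ 0.66731155  0.001085   -0.04002156]
[[-1.  -0.2 -1.6 -0.8]
 [-0.3 -0.3 -0.3 -0.8]
 [ 1.  -0.4  1.  -0.8]
 [-1.4  0.3 -1.4  0.5]
 [ 0.6  0.1  0.9 -0.2]
 [ 0.6  0.4  0.5  1.6]
 [-0.1 -0.5  0.4  0. ]]
gl [0.6094 0.1035 0.062 ]
gr [ 0.6014 -0.0964  0.062 ]
handle [0.6613 0.0013 0.293 ]
hl [0.4695 0.009  0.089 ]
ring [0.58   0.0696 0.095 ]
```

Emit:
play_rows:
  twist:
    - [0, 0, -0.083]
    - [0, 0, -0.083]
    - [0, 0, -0.083]
    - [0, 0, -0.083]
    - [0, 0, -0.083]
    - [0, 0, -0.083]
    - [0, 0, -0.083]
    - [0, 0, -0.083]
    - [0, 0, -0.083]
    - [0, 0, -0.083]
    - [0, 0, -0.083]
    - [0, 0, -0.083]
  travel:
    - [0, -0.1, 0.5]
    - [0, -0.18, 0.5]
    - [0, -0.18, 0.5]
    - [0, -0.18, 0.5]
    - [0, -0.18, 0.5]
    - [0, -0.18, 0.5]
    - [0, -0.18, 0.5]
    - [0.2, -0.18, 0.5]
    - [0.4, -0.18, 0.18]
    - [0.4, -0.18, 0]
    - [0.4, -0.18, 0]
    - [0.4, -0.14, 0]
  grip: [0, 0, 0, 0, 0, 0, 0, 0, 0, 0, 0, 0]
  force: 10

```text
time_s: 15.65
ee_pos: [0.5944, 0.005, 0.3382]
eef_rot: [-1.572, 0.0, -1.616]
force: [-0.1, -0.3, 0.8]
grip_width: 0.0469
```

```bash
python3 - <<'E'
from h import *
c=ctrl.camera('wrist')
o=ctrl.get_obs();print(o['ee_pos'],o['eef_rot'],o['qpos'],o['grip_width'])
cv2.imwrite('pics/w8.png',c['img'][:,:,::-1]);pickle.dump(c,open('wrist8.pkl','wb'))
E
```

```text
[0.59611641 0.00415075 0.33710328] [-1.57366478e+00 -1.76184833e-04 -1.62514617e+00] [-5.43852783e-02  3.52820314e-01  1.10576354e+00 -1.77459549e-04
  1.68587724e+00 -5.53030701e-05] 0.04717862439347558
```

View pics/w8.png

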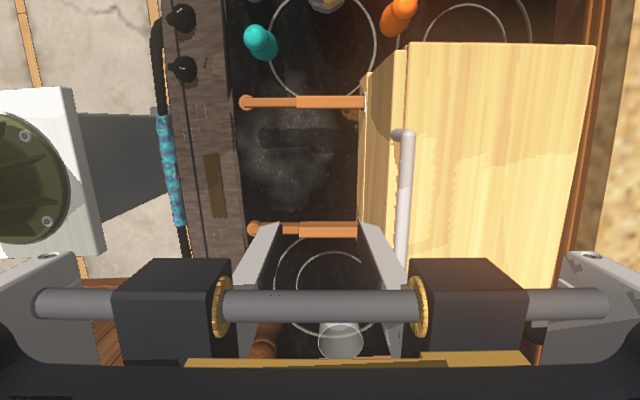

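```bash
python3 - <<'E'
from h import *
c=pickle.load(open('wrist8.pkl','rb'))
for p in [(407.5,145),(404,235),(402,262)]: print(onplane(c,p,.293))
print(onplane(c,(404,133),.293), proj(c,[.6613,.0013,.293]),proj(c,[.6637,.0613,.293]))
E
```

```text
[0.66796101 0.0546093  0.293     ]
[ 0.66684651 -0.02228867  0.293     ]
[ 0.66571989 -0.04771019  0.293     ]
[0.66495768 0.06420365 0.293     ] [398.11968672 209.07411023] [402.3607987  136.76713876]
```

Emit:
play_rows:
  twist:
    - [0, 0, 0]
    - [0, 0, 0]
    - [0, 0, 0]
    - [0, 0, 0]
    - [0, 0, 0]
  travel:
    - [0.46, 0, 0]
    - [0.46, 0, 0]
    - [0.46, 0, 0]
    - [0, 0, 0]
    - [0, 0, 0]
  grip: [0, 0, 0, 0, 0]

```text
time_s: 16.2
ee_pos: [0.6626, 0.0056, 0.338]
eef_rot: [-1.573, 0.0, -1.61]
force: [-0.6, 0.4, 0.4]
grip_width: 0.0468
```

```bash
python3 - <<'E'
from h import *
c=ctrl.camera('wrist')
o=ctrl.get_obs();print(o['ee_pos'],o['eef_rot'],o['qpos'],o['grip_width'])
cv2.imwrite('pics/w9.png',c['img'][:,:,::-1]);pickle.dump(c,open('wrist9.pkl','wb'))
E
```

```text
[0.66238286 0.00560126 0.33886207] [-1.57181780e+00  3.87044787e-05 -1.60989820e+00] [-4.68387914e-02  5.29913555e-01  8.53285958e-01  3.13564235e-05
  1.75941489e+00 -7.73106991e-03] 0.04719603892080556
```

View pics/w9.png

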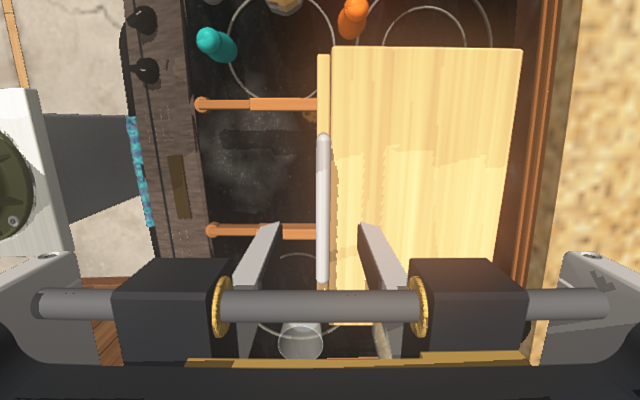

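Emit:
play_rows:
  twist:
    - [0, 0, 0]
    - [0, 0, 0]
    - [0, 0, 0]
    - [0, 0, 0]
    - [0, 0, 0]
    - [0, 0, 0]
    - [0, 0, 0]
    - [0, 0, 0]
    - [0, 0, 0]
    - [0, 0, 0]
    - [0, 0, 0]
    - [0, 0, 0]
  travel:
    - [0.02, 0, -0.4]
    - [0, 0, -0.4]
    - [0, 0, -0.4]
    - [0, 0, -0.3]
    - [0, 0, -0.16]
    - [0, 0, 0]
    - [0, 0, 0]
    - [0, 0, 0]
    - [0, 0, 0]
    - [0, 0, 0]
    - [0, 0, 0]
    - [0, 0, 0]
  grip: [0, 0, 0, 0, 0, 1, 1, 1, 1, 1, 1, 1]
  force: 12

```text
time_s: 17.45
ee_pos: [0.664, 0.0054, 0.2569]
eef_rot: [-1.57, 0.0, -1.61]
force: [0.6, -0.5, 3.0]
grip_width: 0.0116
```

```bash
python3 - <<'E'
from h import *
c=ctrl.camera('side')
o=ctrl.get_obs();print(o['ee_pos'],o['eef_rot'],o['force'],o['grip_width'])
cv2.imwrite('pics/d10.png',cv2.resize(c['img'][80:280,180:400,::-1],None,fx=3,fy=3))
E
```

```text
[0.66401964 0.0054593  0.25683139] [-1.57014912e+00 -7.41675311e-06 -1.61040919e+00] [-0.72979485  1.38016188  3.91064143] 0.01132015825236831
```

View pics/d10.png

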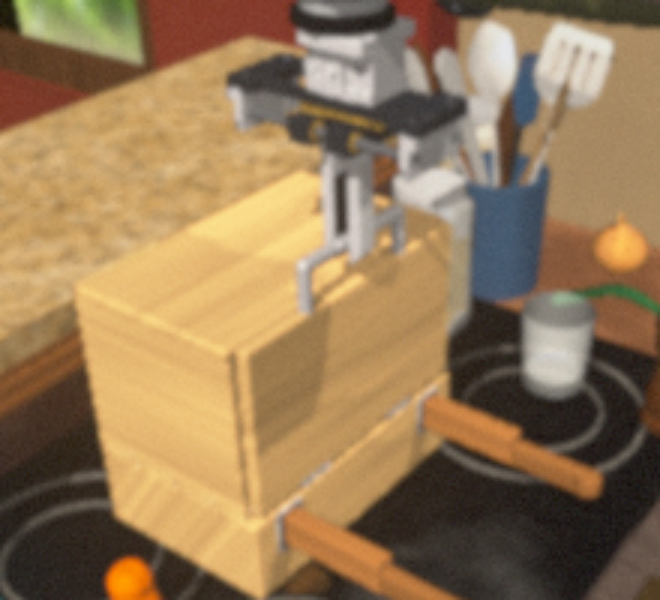

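```bash
python3 - <<'E'
import numpy as np
th=np.radians(np.linspace(0,90,37)); d=198*np.sin(th)+6*np.cos(th)-6; z=198*np.cos(th)-6*np.sin(th)-198
X=np.round(-d*.9991/50,2);Y=np.round(d*.042/50,3);Z=np.round(z/50,2)
r=[[round(float(v),3) for v in q] for q in np.diff(np.c_[X,Y,Z],axis=0)]
for i in (0,12,24): print(r[i:i+12])
E
```

```text
[[-0.17, 0.007, -0.01], [-0.17, 0.007, -0.02], [-0.18, 0.008, -0.02], [-0.17, 0.007, -0.03], [-0.16, 0.007, -0.04], [-0.17, 0.007, -0.05], [-0.16, 0.007, -0.05], [-0.17, 0.007, -0.06], [-0.15, 0.006, -0.07], [-0.16, 0.007, -0.07], [-0.15, 0.006, -0.08], [-0.15, 0.006, -0.09]]
[[-0.15, 0.007, -0.09], [-0.14, 0.005, -0.1], [-0.13, 0.006, -0.11], [-0.14, 0.006, -0.11], [-0.12, 0.005, -0.12], [-0.12, 0.005, -0.12], [-0.12, 0.005, -0.13], [-0.11, 0.005, -0.14], [-0.1, 0.004, -0.13], [-0.1, 0.004, -0.15], [-0.09, 0.004, -0.14], [-0.09, 0.004, -0.15]]
[[-0.07, 0.003, -0.16], [-0.08, 0.003, -0.16], [-0.06, 0.003, -0.16], [-0.06, 0.002, -0.16], [-0.05, 0.002, -0.16], [-0.04, 0.002, -0.17], [-0.04, 0.001, -0.17], [-0.03, 0.002, -0.17], [-0.02, 0.001, -0.17], [-0.01, 0.0, -0.17], [-0.01, 0.0, -0.18], [0.0, 0.0, -0.17]]
```

Emit:
play_rows:
  twist:
    - [0, 0, 0]
    - [0, 0, 0]
    - [0, 0, 0]
    - [0, 0, 0]
    - [0, 0, 0]
    - [0, 0, 0]
    - [0, 0, 0]
    - [0, 0, 0]
    - [0, 0, 0]
    - [0, 0, 0]
    - [0, 0, 0]
    - [0, 0, 0]
  travel:
    - [-0.17, 0.007, -0.01]
    - [-0.17, 0.007, -0.02]
    - [-0.18, 0.008, -0.02]
    - [-0.17, 0.007, -0.03]
    - [-0.16, 0.007, -0.04]
    - [-0.17, 0.007, -0.05]
    - [-0.16, 0.007, -0.05]
    - [-0.17, 0.007, -0.06]
    - [-0.15, 0.006, -0.07]
    - [-0.16, 0.007, -0.07]
    - [-0.15, 0.006, -0.08]
    - [-0.15, 0.006, -0.09]
  grip: [1, 1, 1, 1, 1, 1, 1, 1, 1, 1, 1, 1]

```text
time_s: 18.7
ee_pos: [0.5654, 0.0097, 0.2266]
eef_rot: [-1.571, 0.0, -1.61]
force: [-0.0, 1.3, 0.6]
grip_width: 0.0117
```

Emit:
play_rows:
  twist:
    - [0, 0, 0]
    - [0, 0, 0]
    - [0, 0, 0]
    - [0, 0, 0]
    - [0, 0, 0]
    - [0, 0, 0]
    - [0, 0, 0]
    - [0, 0, 0]
    - [0, 0, 0]
    - [0, 0, 0]
    - [0, 0, 0]
    - [0, 0, 0]
  travel:
    - [-0.15, 0.007, -0.09]
    - [-0.14, 0.005, -0.1]
    - [-0.13, 0.006, -0.11]
    - [-0.14, 0.006, -0.11]
    - [-0.12, 0.005, -0.12]
    - [-0.12, 0.005, -0.12]
    - [-0.12, 0.005, -0.13]
    - [-0.11, 0.005, -0.14]
    - [-0.1, 0.004, -0.13]
    - [-0.1, 0.004, -0.15]
    - [-0.09, 0.004, -0.14]
    - [-0.09, 0.004, -0.15]
  grip: [1, 1, 1, 1, 1, 1, 1, 1, 1, 1, 1, 1]

```text
time_s: 19.9
ee_pos: [0.4954, 0.0125, 0.1519]
eef_rot: [-1.57, -0.0, -1.61]
force: [7.9, 1.2, -5.2]
grip_width: 0.0113
```

```bash
python3 - <<'E'
from h import *
c=ctrl.camera('side')
o=ctrl.get_obs();print(o['ee_pos'],o['eef_rot'],o['force'],o['grip_width'])
cv2.imwrite('pics/d11.png',cv2.resize(c['img'][80:290,180:430,::-1],None,fx=3,fy=2.8))
E
```

```text
[0.49470521 0.01252054 0.15065609] [-1.57105747e+00 -9.97467993e-05 -1.61047332e+00] [ 6.38616662  1.48588279 -6.30603874] 0.01164039491091909
```

View pics/d11.png

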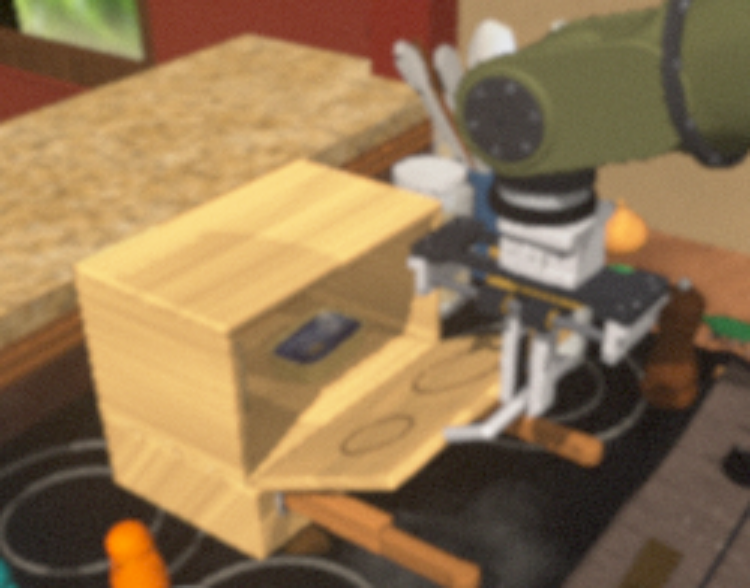

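Emit:
play_rows:
  twist:
    - [0, 0, 0]
    - [0, 0, 0]
    - [0, 0, 0]
    - [0, 0, 0]
    - [0, 0, 0]
    - [0, 0, 0]
    - [0, 0, 0]
    - [0, 0, 0]
    - [0, 0, 0]
    - [0, 0, 0]
  travel:
    - [-0.04, 0.003, -0.17]
    - [-0.07, 0.003, -0.16]
    - [-0.06, 0.003, -0.16]
    - [-0.06, 0.002, -0.16]
    - [-0.05, 0.002, -0.16]
    - [-0.04, 0.002, -0.17]
    - [-0.04, 0.001, -0.17]
    - [-0.03, 0.002, -0.17]
    - [-0.02, 0.001, -0.17]
    - [0, 0, 0]
  grip: [1, 1, 1, 1, 1, 1, 1, 1, 1, 1]

```text
time_s: 20.95
ee_pos: [0.4746, 0.0134, 0.0769]
eef_rot: [-1.572, -0.0, -1.61]
force: [-2.2, 0.2, -2.1]
grip_width: 0.0116
```

```bash
python3 - <<'E'
from h import *
o=ctrl.get_obs();print(o['ee_pos'],o['eef_rot'],o['force'],o['grip_width'])
E
```

```text
[0.47463049 0.01344525 0.07688279] [-1.57166746e+00 -8.48978011e-05 -1.61044827e+00] [-2.18860828  0.15439203 -2.09157732] 0.011551458265095618
```

Emit:
play_rows:
  twist:
    - [0, 0, 0]
    - [0, 0, 0]
    - [0, 0, 0]
    - [0, 0, 0]
    - [0, 0, 0]
  travel:
    - [-0.02, 0, -0.15]
    - [-0.01, 0, -0.15]
    - [0, 0, -0.1]
    - [0, 0, -0.06]
    - [0, 0, 0]
  grip: [1, 1, 1, 1, 1]

```text
time_s: 21.45
ee_pos: [0.474, 0.0135, 0.0548]
eef_rot: [-1.57, -0.0, -1.61]
force: [4.1, 0.7, -1.5]
grip_width: 0.0116
```

```bash
python3 - <<'E'
from h import *
c=ctrl.camera('side')
o=ctrl.get_obs();print(o['ee_pos'],o['eef_rot'],o['force'],o['grip_width'])
cv2.imwrite('pics/d12.png',cv2.resize(c['img'][80:290,180:430,::-1],None,fx=3,fy=2.8))
E
```

```text
[0.47398751 0.01346495 0.05499506] [-1.56961909e+00  1.19967511e-05 -1.61052566e+00] [ 4.82203853  1.37344018 -1.19930739] 0.011511570708766428
```

View pics/d12.png

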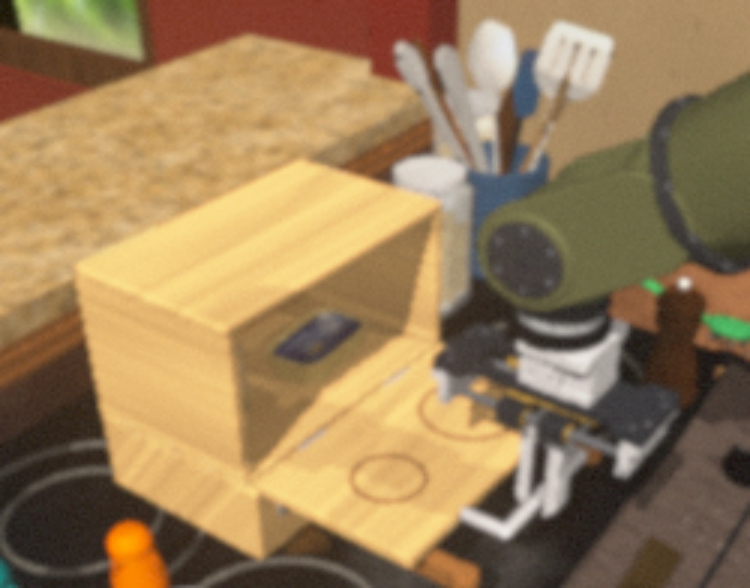

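Emit:
play_rows:
  twist:
    - [0, 0, 0]
    - [0, 0, 0]
    - [0, 0, 0]
  travel:
    - [0.02, 0, -0.03]
    - [0.02, 0, -0.03]
    - [0, 0, 0]
  grip: [1, 1, 1]

```text
time_s: 21.8
ee_pos: [0.4741, 0.0135, 0.052]
eef_rot: [-1.574, -0.0, -1.61]
force: [-9.8, 0.1, 11.4]
grip_width: 0.0114
```

Emit:
play_rows:
  twist:
    - [0, 0, 0]
    - [0, 0, 0]
    - [0, 0, 0]
    - [0, 0, 0]
    - [0, 0, 0]
    - [0, 0, 0]
  travel:
    - [0, 0, 0.03]
    - [-0.02, 0, 0]
    - [0, 0, 0]
    - [0, 0, 0]
    - [0, 0, 0]
    - [0, 0, 0]
  grip: [1, 0.4, 0.4, 0.4, 0.4, 0.4]

```text
time_s: 22.4
ee_pos: [0.4745, 0.0135, 0.0534]
eef_rot: [-1.571, -0.0, -1.61]
force: [0.7, 1.1, 0.5]
grip_width: 0.0282
```

```bash
python3 - <<'E'
from h import *
c=ctrl.camera('wrist')
o=ctrl.get_obs();print(o['ee_pos'],o['eef_rot'],o['force'],o['grip_width'])
cv2.imwrite('pics/w13.png',c['img'][:,:,::-1])
E
```

```text
[0.47444856 0.01349364 0.05342585] [-1.57077031e+00 -2.21855288e-05 -1.61039305e+00] [ 0.04504969  0.08082416 -0.34602441] 0.028577738266081662
```

View pics/w13.png

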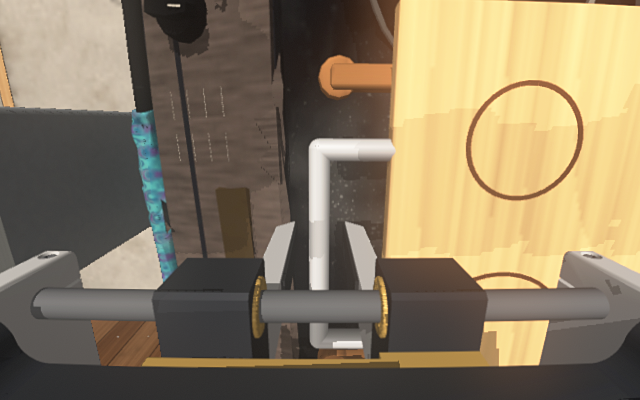

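Emit:
play_rows:
  twist:
    - [0, 0, 0]
    - [0, 0, 0]
    - [0, 0, 0]
    - [0, 0, 0.083]
    - [0, 0, 0.083]
    - [0, 0, 0.083]
    - [0, 0, 0.083]
    - [0, 0, 0.083]
    - [0, 0, 0.083]
    - [0, 0, 0.083]
    - [0, 0, 0.083]
    - [0, 0, 0.083]
  travel:
    - [0, 0, 0.4]
    - [0, 0, 0.8]
    - [0, 0, 0.9]
    - [0, 0.4, 0.3]
    - [0, 0.45, 0]
    - [0, 0.45, 0]
    - [0, 0.45, 0]
    - [0, 0.45, 0]
    - [0, 0.45, 0]
    - [0, 0.45, 0]
    - [0, 0.45, 0]
    - [0, 0.45, 0]
  grip: [0.4, 0.4, 0.4, -0.4, -0.4, -0.4, -0.4, -0.4, -0.4, -0.4, -0.4, -0.4]

```text
time_s: 23.65
ee_pos: [0.4743, 0.2144, 0.1734]
eef_rot: [-1.571, -0.0, -0.432]
force: [-0.7, -1.1, 0.0]
grip_width: 0.0659
```

Emit:
play_rows:
  twist:
    - [0, 0, 0.083]
    - [0, 0, 0.083]
    - [0, 0, 0.083]
    - [0, 0, 0]
    - [0, 0, 0]
  travel:
    - [0.19, 0.45, 0]
    - [0.19, 0.45, 0]
    - [0.19, 0.45, 0]
    - [0, 0, 0]
    - [0, 0, 0]
  grip: [-0.4, -0.4, -0.4, -0.4, -0.4]

```text
time_s: 24.15
ee_pos: [0.5027, 0.2809, 0.173]
eef_rot: [-1.571, 0.001, -0.048]
force: [-0.3, -0.3, 0.1]
grip_width: 0.0659
```

```bash
python3 - <<'E'
from h import *
c=ctrl.camera('wrist');d=ctrl.camera('scene');s=ctrl.camera('side');
o=ctrl.get_obs();print(o['ee_pos'],o['eef_rot'],o['force'],o['grip_width'])
cv2.imwrite('pics/w14.png',c['img'][:,:,::-1]);pickle.dump(c,open('wrist14.pkl','wb'));pickle.dump(d,open('scene14.pkl','wb'));pickle.dump(s,open('side14.pkl','wb'))
cv2.imwrite('pics/s14.png',cv2.resize(d['img'][110:270,210:370,::-1],None,fx=3.75,fy=3.75,interpolation=cv2.INTER_CUBIC))
cv2.imwrite('pics/d14.png',cv2.resize(s['img'][130:290,195:365,::-1],None,fx=3.75,fy=3.75,interpolation=cv2.INTER_CUBIC))
E
```

```text
[0.50279603 0.28026969 0.17358167] [-1.57084823e+00 -6.59653927e-05 -4.81707249e-02] [ 0.53024828 -0.43424161 -0.18288481] 0.06568148961060466
```

View pics/w14.png

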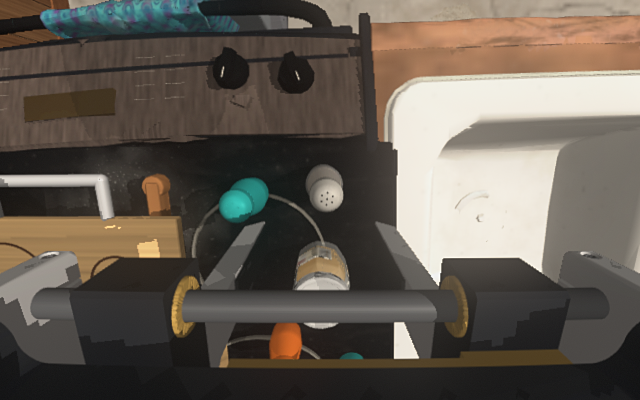

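View pics/s14.png

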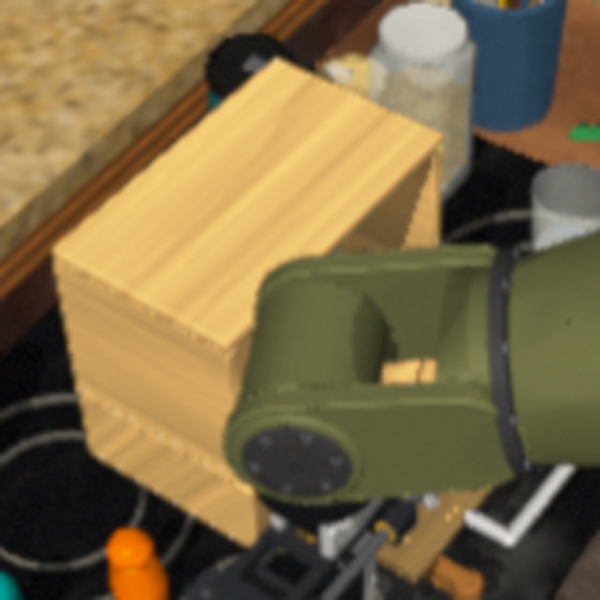

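View pics/d14.png

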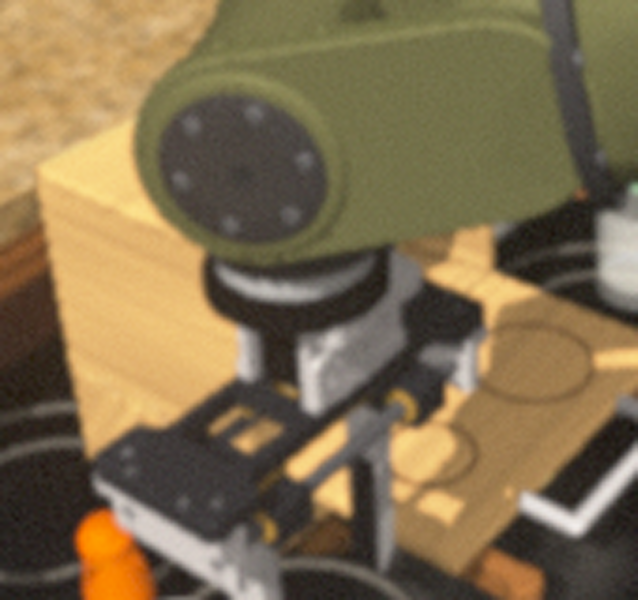

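```bash
python3 - <<'E'
from h import *
c=pickle.load(open('wrist14.pkl','rb'))
print(onplane(c,(327,195),.088),onplane(c,(325.5,181),.066))
th=np.linspace(0,2*np.pi,60)
im=c['img'][:,:,::-1].copy()
for z in (0,.066):
    for t in th:
        q=proj(c,[.503+.022*np.cos(t),.284+.022*np.sin(t),z]); cv2.circle(im,tuple(int(v) for v in q),1,(0,0,255),-1)
cv2.imwrite('pics/w14z.png',cv2.resize(im[130:290,240:420],None,fx=4,fy=3.7))
s=pickle.load(open('side14.pkl','rb'))
# ring center in side14
print(onplane(s,(195+432/3.75,130+455/3.75),.095),onplane(s,(195+535/3.75,130+362/3.75),.095))
E
```

```text
[0.50276889 0.28922538 0.088     ] [0.49318029 0.28861502 0.066     ]
[0.58018164 0.07052552 0.095     ] [ 0.57420603 -0.05074381  0.095     ]
```

View pics/w14z.png

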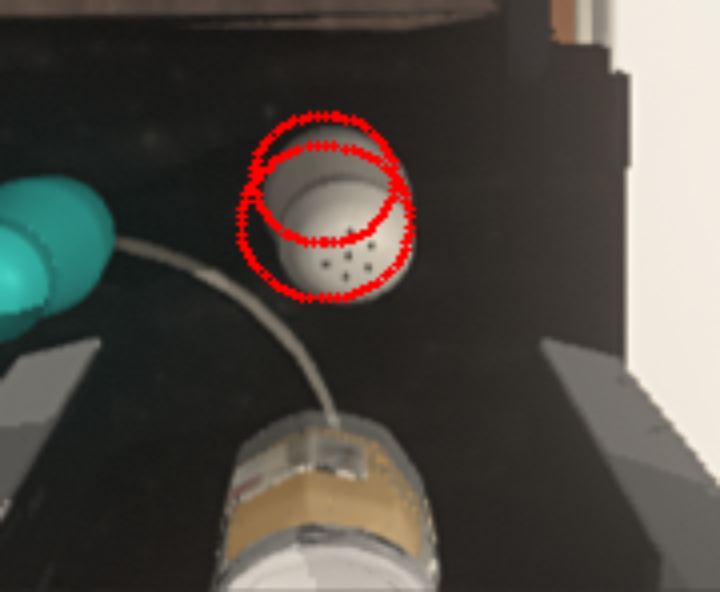

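Emit:
play_rows:
  twist:
    - [0, 0, 0]
    - [0, 0, 0]
    - [0, 0, 0]
    - [0, 0, 0]
    - [0, 0, 0]
    - [0, 0, 0]
    - [0, 0, 0]
    - [0, 0, 0]
  travel:
    - [0.04, 0.13, 0]
    - [0, 0, -0.4]
    - [0, 0, -0.4]
    - [0, 0, -0.4]
    - [0, 0, -0.4]
    - [0, 0, -0.2]
    - [0, 0, 0]
    - [0, 0, 0]
  grip: [-0.4, -0.4, -0.4, -0.4, -0.4, -0.4, -0.4, -0.4]

```text
time_s: 25.1
ee_pos: [0.5053, 0.2877, 0.0843]
eef_rot: [-1.57, -0.001, -0.046]
force: [-0.1, -0.0, 0.9]
grip_width: 0.0657
```

```bash
python3 - <<'E'
from h import *
c=ctrl.camera('wrist')
o=ctrl.get_obs();print(o['ee_pos'],o['eef_rot'],o['force'],o['grip_width'])
cv2.imwrite('pics/w15.png',c['img'][:,:,::-1])
E
```

```text
[0.50542305 0.28774269 0.08457789] [-1.57007461e+00 -1.37042888e-03 -4.61273040e-02] [-0.35814185  0.30610923 -0.06512306] 0.06613124469181135
```

View pics/w15.png

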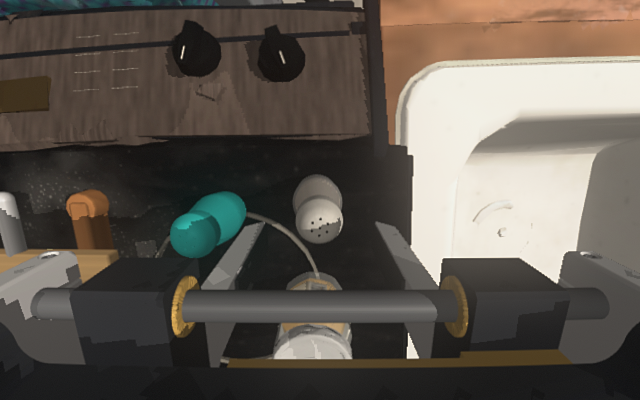

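```bash
python3 - <<'E'
from h import *
d=pickle.load(open('side1.pkl','rb'));
for px in [(350,217),(375,226.3)]:
    o,v=ray(d,px); print(o+v*(-.004-o[1])/v[1], 'tcp z .0525')
s=pickle.load(open('side14.pkl','rb'))
print(proj(s,[.5028-.037,.2803+.088,.1736+.089]),proj(s,[.5028+.037,.2803+.088,.1736+.089]),proj(s,[.5028,.2803+.04,.1736+.021]),proj(s,[.5028,.2803-.04,.1736+.021]))
cv2.imwrite('pics/d14f.png',s['img'][150:400,150:470,::-1].repeat(2,0).repeat(2,1))
c=pickle.load(open('wrist14.pkl','rb'))
E
```

```text
[ 0.51632916 -0.004       0.1785974 ] tcp z .0525
[ 0.45115575 -0.004       0.17873993] tcp z .0525
[260.50221759 307.80244788] [224.03712728 286.86169438] [265.44660799 306.19147175] [293.2666471  277.51360205]
```

View pics/d14f.png

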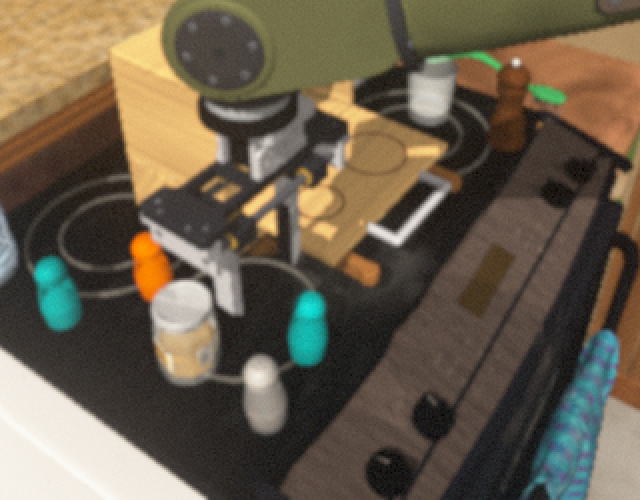

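Emit:
play_rows:
  twist:
    - [0, 0, 0]
    - [0, 0, 0]
    - [0, 0, 0]
    - [0, 0, 0]
    - [0, 0, 0]
    - [0, 0, 0]
    - [0, 0, 0]
    - [0, 0, 0]
    - [0, 0, 0]
    - [0, 0, 0]
  travel:
    - [0, 0, -0.4]
    - [0, 0, -0.4]
    - [0, 0, -0.4]
    - [0, 0, -0.32]
    - [0, 0, 0]
    - [0, 0, 0]
    - [0, 0, 0]
    - [0, 0, 0]
    - [0, 0, 0]
    - [0, 0, 0]
  grip: [-0.4, -0.4, -0.4, -0.4, -0.4, 0.7, 0.7, 0.7, 0.7, 0.7]
  force: 10

```text
time_s: 26.15
ee_pos: [0.5054, 0.2877, 0.0083]
eef_rot: [-1.57, -0.001, -0.046]
force: [0.4, -1.5, 6.3]
grip_width: 0.0417
```

Emit:
play_rows:
  twist:
    - [0, 0, 0]
    - [0, 0, 0]
    - [0, 0, 0]
    - [0, 0, 0]
    - [0, 0, 0]
    - [0, 0, 0]
    - [0, 0, 0]
    - [0, 0, 0]
  travel:
    - [0, 0, 0]
    - [0, 0, 0.1]
    - [0, 0, 0.4]
    - [0, 0, 0.7]
    - [0, 0, 0.8]
    - [0, 0, 0.8]
    - [0, 0, 0.8]
    - [0, 0, 0]
  grip: [0.7, 0.7, 0.7, 0.7, 0.7, 0.7, 0.7, 0.7]

```text
time_s: 26.95
ee_pos: [0.5065, 0.2883, 0.1933]
eef_rot: [-1.567, -0.007, -0.046]
force: [-0.1, 0.1, -1.3]
grip_width: 0.0419
```

```bash
python3 - <<'E'
from h import *
s=ctrl.camera('side')
o=ctrl.get_obs();print(o['ee_pos'],o['eef_rot'],o['force'],o['grip_width'])
cv2.imwrite('pics/d16.png',s['img'][130:400,150:470,::-1].repeat(2,0).repeat(2,1));pickle.dump(s,open('side16.pkl','wb'))
E
```

```text
[0.50559665 0.287892   0.18994298] [-1.56868512 -0.00379449 -0.04584646] [ 0.59578719  0.02297606 -1.95611617] 0.04201369127028678
```

View pics/d16.png

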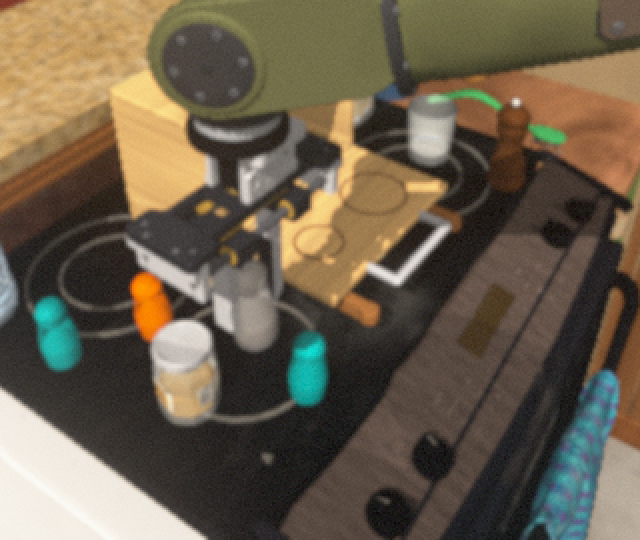

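```bash
python3 - <<'E'
from h import *
c=ctrl.camera('wrist')
o=ctrl.get_obs();t=o['ee_pos'];print(t,o['eef_rot'],o['force'],o['grip_width'])
im=c['img'][:,:,::-1].copy()
zf=t[2]-.008
for dx in (0,-.005):
  for z in (0,.066):
    for th in np.linspace(0,2*np.pi,60):
        q=proj(c,[t[0]+dx+.022*np.cos(th),t[1]+.022*np.sin(th),zf+z]); cv2.circle(im,tuple(int(v) for v in q),1,(0,0,255) if dx==0 else (0,255,0),-1)
cv2.imwrite('pics/w16.png',im); pickle.dump(c,open('wrist16.pkl','wb'))
E
```

```text
[0.50483736 0.28753178 0.18766178] [-1.57045644e+00 -6.29084716e-04 -4.58142944e-02] [-0.37750461 -0.28540056 -2.37968453] 0.041932892028970034
```

View pics/w16.png

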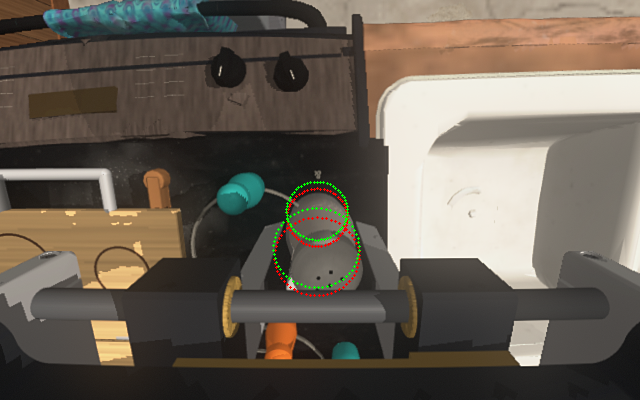

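Emit:
play_rows:
  twist:
    - [0, 0, 0]
    - [0, 0, 0]
    - [0, 0, 0]
    - [0, 0, 0]
    - [0, 0, 0]
    - [0, 0, 0]
    - [0, 0, 0]
    - [0, 0, 0]
    - [0, 0, 0]
    - [0, 0, 0]
    - [0, 0, 0]
    - [0, 0, 0]
  travel:
    - [0.1, -0.3, 0]
    - [0.15, -0.45, 0]
    - [0.15, -0.45, 0]
    - [0.15, -0.45, 0]
    - [0.15, -0.45, 0]
    - [0.15, -0.45, 0]
    - [0.15, -0.45, 0]
    - [0.15, -0.45, 0]
    - [0.15, -0.45, 0]
    - [0.2, -0.44, 0]
    - [0, 0, 0]
    - [0, 0, 0]
  grip: [0.7, 0.7, 0.7, 0.7, 0.7, 0.7, 0.7, 0.7, 0.7, 0.7, 0.7, 0.7]

```text
time_s: 28.25
ee_pos: [0.5794, 0.0698, 0.1861]
eef_rot: [-1.571, 0.002, -0.047]
force: [0.4, 1.0, -1.4]
grip_width: 0.0419
```

```bash
python3 - <<'E'
from h import *
c=ctrl.camera('wrist');s=ctrl.camera('side');d=ctrl.camera('scene')
o=ctrl.get_obs();t=o['ee_pos'];print(t,o['eef_rot'],o['force'],o['grip_width'])
im=c['img'][:,:,::-1].copy()
cv2.imwrite('pics/w17.png',im); pickle.dump(c,open('wrist17.pkl','wb'));pickle.dump(s,open('side17.pkl','wb'));pickle.dump(d,open('scene17.pkl','wb'))
f=lambda c:cv2.resize(c['img'][170:290,230:380,::-1],None,fx=5,fy=5,interpolation=cv2.INTER_CUBIC)
cv2.imwrite('pics/d17.png',f(s));cv2.imwrite('pics/s17.png',f(d))
E
```

```text
[0.57947561 0.0710397  0.1869762 ] [-1.57082806e+00  8.83298084e-04 -4.51735343e-02] [ 0.60972814  0.55552353 -1.35921519] 0.0421089833562481
```

View pics/w17.png

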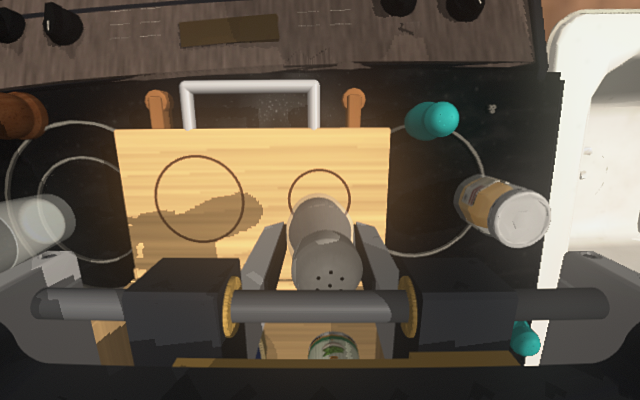

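View pics/d17.png

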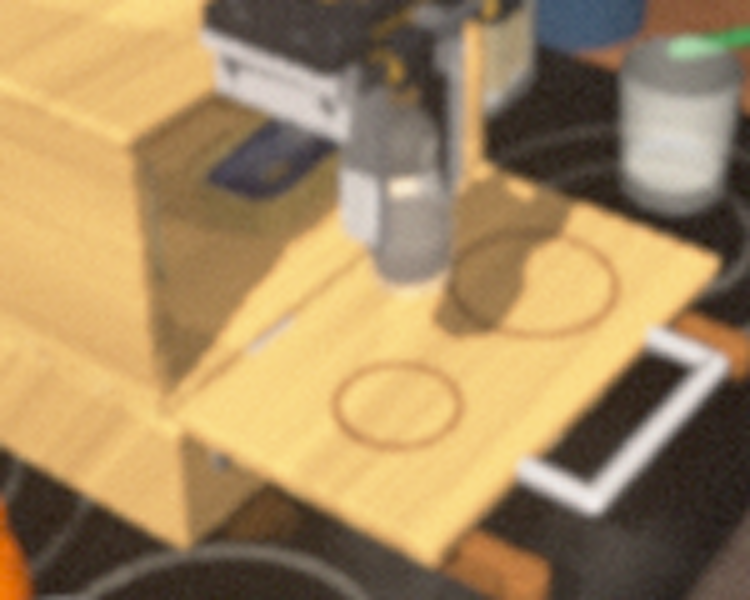

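```bash
python3 - <<'E'
from h import *
from scipy.optimize import least_squares
th=np.linspace(0,2*np.pi,180)
def bb(c,x,y):
    P=np.array([proj(c,[x+.030*np.cos(t),y+.03*np.sin(t),.095]) for t in th]); return np.array([P[:,0].min(),P[:,0].max(),P[:,1].min(),P[:,1].max()])
c=pickle.load(open('wrist17.pkl','rb'));s=pickle.load(open('side17.pkl','rb'));d=pickle.load(open('scene17.pkl','rb'))
g=np.array([230+335/5,230+462/5,170+362/5,170+450/5])
f=least_squares(lambda p:bb(s,*p)-g,[.58,.07]);print('side',f.x,f.fun)
g=np.array([289,351,170])
f=least_squares(lambda p:bb(c,*p)[:3]-g,[.58,.07]);print('wrist',f.x,f.fun)
E
```

```text
side [0.58183356 0.07021443] [ 0.34824416 -0.3494794   0.54719367 -0.46115951]
wrist [0.58551147 0.07116034] [ 0.80952654 -0.81009705 -0.03815292]
```

View pics/s17.png

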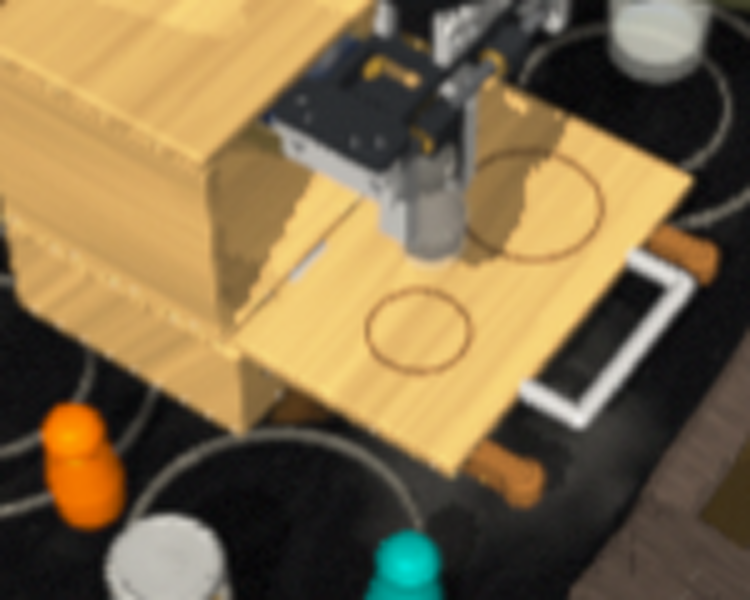

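Emit:
play_rows:
  twist:
    - [0, 0, 0]
    - [0, 0, 0]
    - [0, 0, 0]
    - [0, 0, 0]
    - [0, 0, 0]
    - [0, 0, 0]
    - [0, 0, 0]
  travel:
    - [0.06, 0, 0]
    - [0, 0, -0.3]
    - [0, 0, -0.4]
    - [0, 0, -0.4]
    - [0, 0, -0.3]
    - [0, 0, 0]
    - [0, 0, 0]
  grip: [0.7, 0.7, 0.7, 0.7, 0.7, 0.7, 0.7]

```text
time_s: 29.1
ee_pos: [0.5831, 0.0708, 0.1179]
eef_rot: [-1.571, -0.0, -0.045]
force: [-0.6, 0.1, -0.5]
grip_width: 0.0419
```

```bash
python3 - <<'E'
from h import *
s=ctrl.camera('side');d=ctrl.camera('scene')
o=ctrl.get_obs();t=o['ee_pos'];print(t,o['eef_rot'],o['force'],o['grip_width'])
f=lambda c:cv2.resize(c['img'][190:280,250:350,::-1],None,fx=5,fy=5,interpolation=cv2.INTER_CUBIC)
cv2.imwrite('pics/d18.png',f(s)); cv2.imwrite('pics/s18.png',f(d))
E
```

```text
[0.58343075 0.07068477 0.11859017] [-1.57066549 -0.00162186 -0.0456388 ] [-0.09827197  0.10542808 -0.1931421 ] 0.0419737688339117
```

View pics/d18.png

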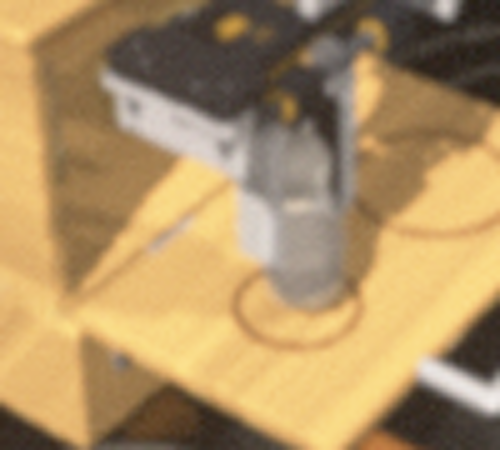

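View pics/s18.png

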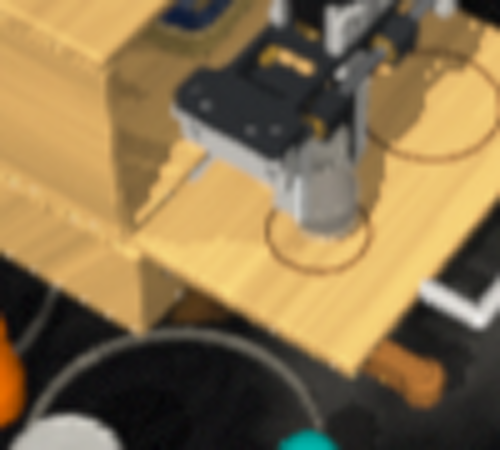

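Emit:
play_rows:
  twist:
    - [0, 0, 0]
    - [0, 0, 0]
    - [0, 0, 0]
    - [0, 0, 0]
  travel:
    - [0, 0, -0.15]
    - [0, 0, -0.1]
    - [0, 0, 0]
    - [0, 0, 0]
  grip: [0.7, 0.7, 0.7, 0.7]

```text
time_s: 29.6
ee_pos: [0.5829, 0.0705, 0.1048]
eef_rot: [-1.571, 0.0, -0.046]
force: [0.2, -0.9, -1.2]
grip_width: 0.0419
```

```bash
python3 - <<'E'
from h import *
s=ctrl.camera('side');d=ctrl.camera('scene')
o=ctrl.get_obs();t=o['ee_pos'];print(t,o['eef_rot'],o['force'],o['grip_width'])
f=lambda c:cv2.resize(c['img'][200:275,260:340,::-1],None,fx=7,fy=7,interpolation=cv2.INTER_CUBIC)
cv2.imwrite('pics/d19.png',f(s)); cv2.imwrite('pics/s19.png',f(d))
E
```

```text
[0.58300449 0.07049084 0.10511394] [-1.57077035e+00 -2.31436644e-04 -4.59170304e-02] [-0.82559984  0.78932683 -0.63761083] 0.042047087461771125
```

View pics/d19.png

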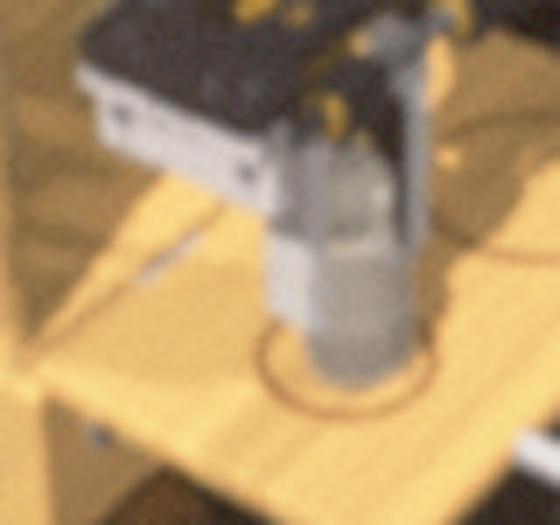

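View pics/s19.png

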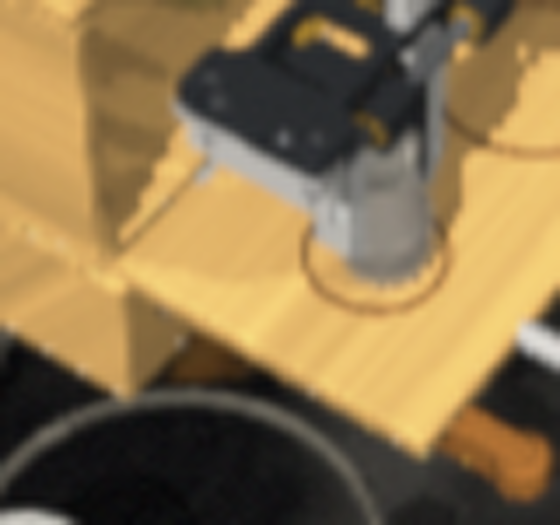

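```bash
python3 - <<'E'
from h import *
from scipy.optimize import least_squares
s=pickle.load(open('side17.pkl','rb'));d=pickle.load(open('scene17.pkl','rb'))
th=np.linspace(0,2*np.pi,180)
def bb(c,x,y,r,zs):
    P=np.array([proj(c,[x+r*np.cos(t),y+r*np.sin(t),z]) for t in th for z in zs]); return np.array([P[:,0].min(),P[:,0].max(),P[:,1].max()])
def fit(c,g,r,zs):
    f=least_squares(lambda p:bb(c,*p,r,zs)-g,[.58,.07]); return f.x.round(4),f.fun.round(1)
for n,c,gf,gr in (('side',s,(303.9,319.3,255.4),(296.7,322.4,259.7)),('scene',d,(309.6,322.4,240.7),(303.3,324.1,244.6))):
    print(n,'ring',fit(c,gr,.031,(.095,)))
    for z in (.095,.097,.1): print(' foot',z,fit(c,gf,.022,(z,z+.01)))
E
```

```text
side ring (array([0.5824, 0.0701]), array([ 0.1, -0.1,  0. ]))
 foot 0.095 (array([0.5817, 0.0622]), array([-1.4,  1.4, -0.1]))
 foot 0.097 (array([0.5804, 0.064 ]), array([-1.4,  1.4, -0.1]))
 foot 0.1 (array([0.5786, 0.0667]), array([-1.4,  1.4, -0.1]))
scene ring (array([0.5824, 0.0704]), array([-0.2,  0.2, -0. ]))
 foot 0.095 (array([0.5796, 0.0625]), array([-1.1,  1.1, -0. ]))
 foot 0.097 (array([0.5788, 0.0638]), array([-1.1,  1.1, -0. ]))
 foot 0.1 (array([0.5776, 0.0657]), array([-1.2,  1.2, -0. ]))
```

Emit:
play_rows:
  twist:
    - [0, 0, 0]
    - [0, 0, 0]
    - [0, 0, 0]
  travel:
    - [0.07, 0.045, 0]
    - [0, 0, 0]
    - [0, 0, 0]
  grip: [0.7, 0.7, 0.7]

```text
time_s: 30.0
ee_pos: [0.5865, 0.0728, 0.1049]
eef_rot: [-1.571, -0.0, -0.046]
force: [-0.1, -0.5, -2.3]
grip_width: 0.0419
```

```bash
python3 - <<'E'
from h import *
s=ctrl.camera('side');d=ctrl.camera('scene');c=ctrl.camera('wrist');cv2.imwrite('pics/w20.png',c['img'][:,:,::-1])
o=ctrl.get_obs();t=o['ee_pos'];print(t,o['eef_rot'],o['force'],o['grip_width'])
f=lambda c:cv2.resize(c['img'][205:265,270:330,::-1],None,fx=6,fy=6,interpolation=cv2.INTER_CUBIC)
cv2.imwrite('pics/d20.png',np.hstack([f(s),f(d)]))
E
```

```text
[0.58638737 0.07275091 0.10493749] [-1.57079841e+00  2.21055528e-05 -4.58700721e-02] [ 0.79068069  0.69229686 -0.54119567] 0.041810288679721044
```

View pics/d20.png

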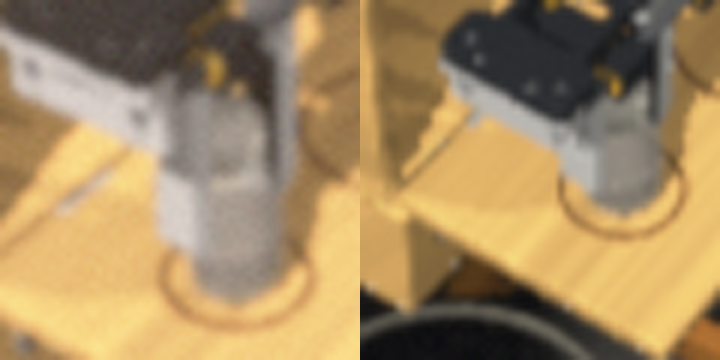

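View pics/w20.png

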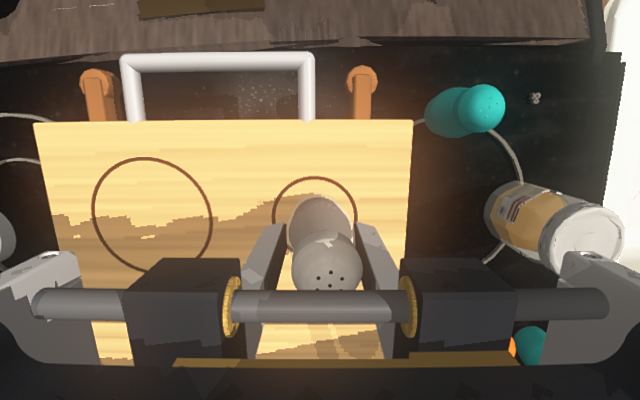

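Emit:
play_rows:
  twist:
    - [0, 0, 0]
    - [0, 0, 0]
    - [0, 0, 0]
    - [0, 0, 0]
  travel:
    - [-0.03, -0.03, 0]
    - [0, 0, -0.03]
    - [0, 0, -0.02]
    - [0, 0, 0]
  grip: [0.7, 0.7, 0.7, 0.7]

```text
time_s: 30.55
ee_pos: [0.5851, 0.0712, 0.1029]
eef_rot: [-1.571, -0.001, -0.046]
force: [-2.5, -0.5, 3.4]
grip_width: 0.0419
```

Emit:
play_rows:
  twist:
    - [0, 0, 0]
    - [0, 0, 0]
    - [0, 0, 0]
    - [0, 0, 0]
    - [0, 0, 0]
    - [0, 0, 0]
  travel:
    - [0, 0, -0.01]
    - [0, 0, 0]
    - [0, 0, 0]
    - [0, 0, 0]
    - [0, 0, 0]
    - [0, 0, 0]
  grip: [0.7, 0.0, -0.2, -0.2, -0.2, -0.2]

```text
time_s: 31.15
ee_pos: [0.5849, 0.0713, 0.1018]
eef_rot: [-1.571, 0.0, -0.046]
force: [0.5, 0.7, 0.5]
grip_width: 0.0568
```

```bash
python3 - <<'E'
from h import *
s=ctrl.camera('side');d=ctrl.camera('scene');c=ctrl.camera('wrist');cv2.imwrite('pics/w21.png',c['img'][:,:,::-1])
o=ctrl.get_obs();t=o['ee_pos'];print(t,o['eef_rot'],o['force'],o['grip_width'])
f=lambda c:cv2.resize(c['img'][205:265,270:330,::-1],None,fx=6,fy=6,interpolation=cv2.INTER_CUBIC)
cv2.imwrite('pics/d21.png',np.hstack([f(s),f(d)]))
E
```

```text
[0.58491166 0.07125985 0.10188924] [-1.57078258e+00  5.76473448e-05 -4.59484013e-02] [-0.64865832  0.09724761 -0.03604748] 0.05655087123275947
```

View pics/d21.png

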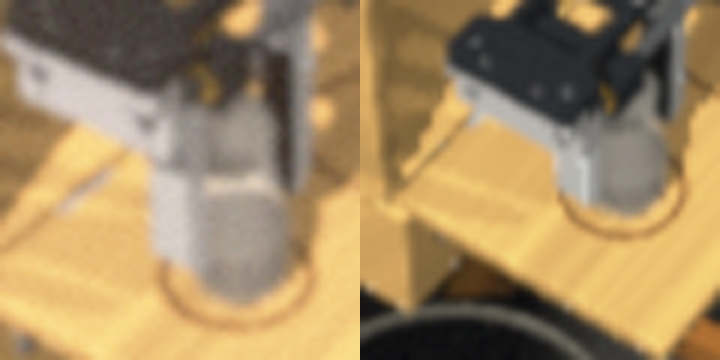

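View pics/w21.png

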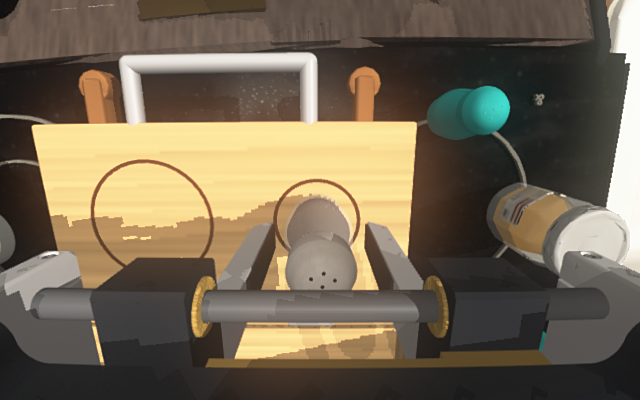

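Emit:
play_rows:
  twist:
    - [0, 0, 0]
    - [0, 0, 0]
    - [0, 0, 0]
    - [0, 0, 0]
    - [0, 0, 0]
    - [0, 0, 0]
    - [0, 0, 0]
    - [0, 0, 0]
    - [0, 0, 0]
    - [0, 0, 0]
    - [0, 0, 0]
    - [0, 0, 0]
  travel:
    - [0, 0, 0.1]
    - [0, 0, 0.2]
    - [0, 0, 0.4]
    - [0, 0, 0.6]
    - [0, 0, 0.7]
    - [0, 0, 0.7]
    - [0, 0, 0.7]
    - [-0.5, -0.4, 0.3]
    - [-0.8, -0.5, 0]
    - [-0.8, -0.5, 0]
    - [-0.8, -0.5, 0]
    - [0, 0, 0]
  grip: [-0.3, -0.3, -0.3, -0.3, -0.3, -0.3, -0.3, -0.3, -0.3, -0.3, -0.3, -0.3]

```text
time_s: 32.5
ee_pos: [0.437, -0.0254, 0.2887]
eef_rot: [-1.571, -0.003, -0.048]
force: [0.9, 0.3, -0.3]
grip_width: 0.0612
```

```bash
python3 - <<'E'
from h import *
s=ctrl.camera('side');d=ctrl.camera('scene');c=ctrl.camera('wrist');cv2.imwrite('pics/w22.png',c['img'][:,:,::-1])
o=ctrl.get_obs();t=o['ee_pos'];print(t,o['eef_rot'],o['force'],o['grip_width'])
f=lambda c:cv2.resize(c['img'][140:340,190:430,::-1],None,fx=3,fy=3,interpolation=cv2.INTER_CUBIC)
cv2.imwrite('pics/d22.png',f(s));cv2.imwrite('pics/s22.png',f(d))
for n,x in (('side',s),('scene',d),('w',c)): pickle.dump(x,open(n+'22.pkl','wb'))
E
```

```text
[ 0.4403178  -0.02368244  0.28785744] [-1.57085044 -0.00160095 -0.04627873] [ 0.73357187 -0.23258804  0.93395544] 0.06122911935994948
```

View pics/d22.png

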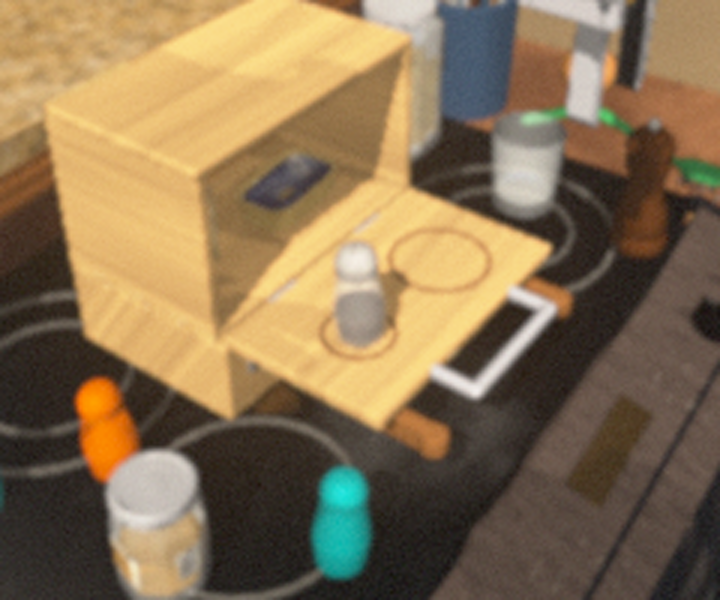

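View pics/s22.png

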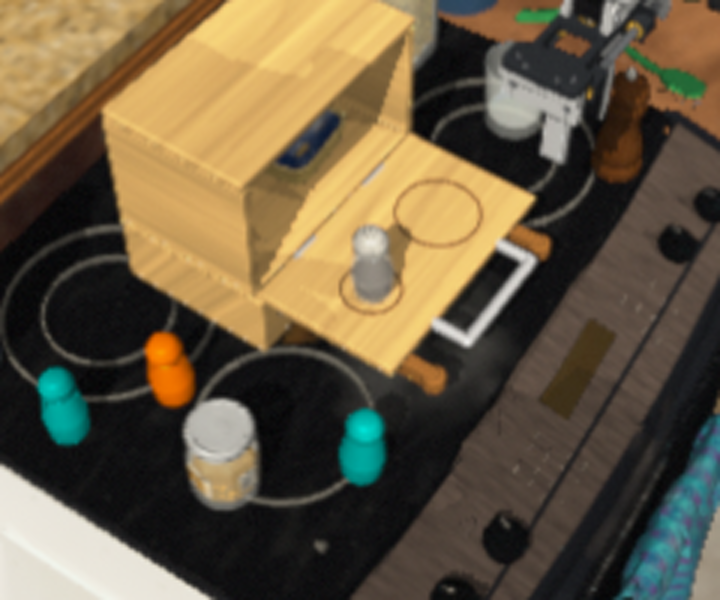

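View pics/w22.png

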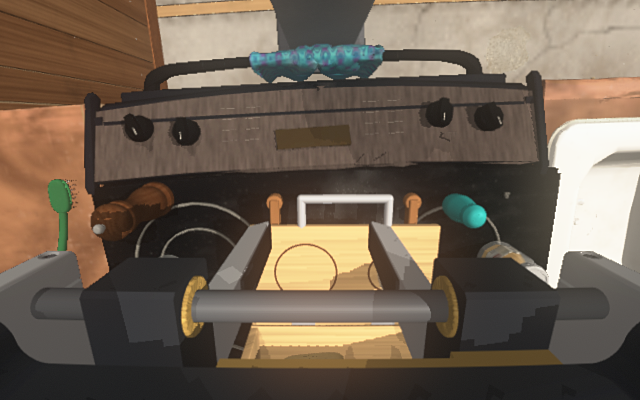

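```bash
python3 - <<'E'
from h import *
s=pickle.load(open('side22.pkl','rb'));d=pickle.load(open('scene22.pkl','rb'))
f=lambda c:cv2.resize(c['img'][210:270,280:340,::-1],None,fx=6.5,fy=6.5,interpolation=cv2.INTER_CUBIC)
cv2.imwrite('pics/z22.png',np.hstack([f(s),f(d)]))
E
```

```text
(no output)
```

View pics/z22.png

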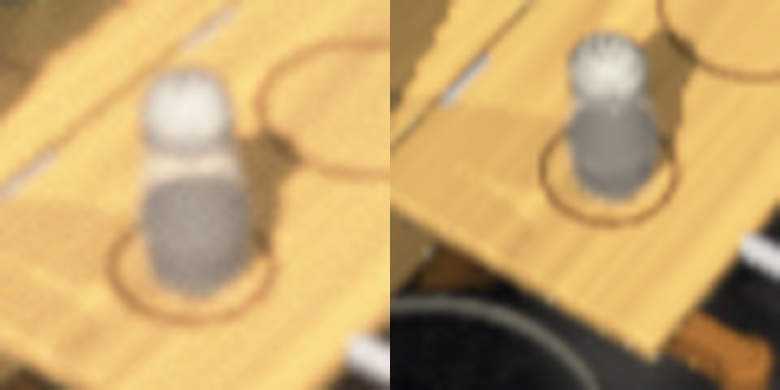

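```bash
python3 - <<'E'
from h import *
from scipy.optimize import least_squares
s=pickle.load(open('side22.pkl','rb'));d=pickle.load(open('scene22.pkl','rb'))
th=np.linspace(0,2*np.pi,180)
def bb(c,x,y,r,zs):
    P=np.array([proj(c,[x+r*np.cos(t),y+r*np.sin(t),z]) for t in th for z in zs]); return np.array([P[:,0].min(),P[:,0].max(),P[:,1].max()])
def fit(c,g,r,zs):
    f=least_squares(lambda p:bb(c,*p,r,zs)-g,[.58,.07]); return f.x.round(4),f.fun.round(1)
G=lambda l,r,b,o=0:(280+(l-o)/6.5,280+(r-o)/6.5,210+b/6.5)
for n,c,gf,gr in (('side',s,G(145,250,297),G(107,273,323)),('scene',d,G(569,657,199,390),G(541,678,225,390))):
    print(n,'ring',fit(c,gr,.031,(.095,)))
    for r in (.022,.0195): print(' foot',r,fit(c,gf,r,(.095,.1)))
E
```

```text
side ring (array([0.583 , 0.0704]), array([ 0., -0.,  0.]))
 foot 0.022 (array([0.5835, 0.0647]), array([-1. ,  1. , -0.1]))
 foot 0.0195 (array([0.582, 0.067]), array([ 0., -0.,  0.]))
scene ring (array([0.5822, 0.0704]), array([-0.,  0., -0.]))
 foot 0.022 (array([0.5838, 0.0649]), array([-0.7,  0.7, -0. ]))
 foot 0.0195 (array([0.5825, 0.0671]), array([ 0.1, -0.1,  0. ]))
```

```bash
python3 - <<'E'
from h import *
print(ctrl.hand_in())
E
```

```text
the job is handed in; nothing more can be done
None
```

I handed the job in at about 33 s, with everything asked for done in the order asked. No verdict is reported.

- **Supports:** Both are pulled out to their hard stops. The camera measured only about 87 mm of travel, because the tongues started roughly 13 mm out. Both ends now lie within about 5 mm of the fully-out position.
- **Flap:** I held it by the handle and lowered it at under 0.1 m/s until it rested on the supports. The pictures show it lying level.
- **Salt shaker:** It stands upright inside the smaller ring. The side and scene cameras put it about 3 mm off centre, with its foot well inside the line.
- **Bystanders:** The pepper mill, honey jar, tumbler and coloured look-alikes were not touched, and the last pictures show nothing disturbed. The gripper was clear of everything at hand-in.

Three things did not go as expected:

- **Finger position:** The fingertips sit about 29 mm higher than the stated tool point. My first grip on the right support slipped off because of this; I corrected for it and gripped again.
- **Forces:** The left pull briefly read 95 N in x and -58 N in z at the stop, roughly 111 N combined against the 120 N limit. The right pull reached about 47 N combined.
- **Position estimates:** The wrist camera placed the ring and the handle 3–4 mm further out than the side and scene views did. I set the shaker down between the two estimates.

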